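Unhook the bench squeegee and sweep the rejects into the bay

ROBOT

A 7-joint arm with a two-finger parallel gripper is mounted at the origin on the work surface. World frame = base frame: x ahead of the robot, y to its left, z up, the work surface at z = 0. Lengths are in m, angles in rad, forces in N, time in s.
With the tool pointing down it reaches from about 0.4 to 0.85 m from the base axis. Payload 10.4 kg.
Tool frame: the origin (TCP) lies at the very end of the fingers, on their centre line; the grasp point (between the pads) lies 19 mm behind it; z points along the fingers, y is the line along which they close (so a half turn about z gives the same grasp; the last joint's range is limited). The gripper opens to 87 mm and grips with 3 to 60 N. Pads are 19 mm wide; open, the fingers measure 117 mm over their backs; the gripper's body (75 mm by 190 mm) begins 51 mm behind the grasp point.
Start: joints at [1.193, 0.332, -0.065, 1.46, 0.022, 1.35, -0.088], TCP at [0.217, -0.586, 0.192] pointing down, gripper open.
Joint ranges: [-2.6, 2.6], [-0.5, 2.12], [-1.47, 1.34], [0.16, 2.42], [-1.27, 4.41], [0.06, 2.06], [-2.6, 2.6]. Speed limits (rad/s): [2.22, 2.22, 2.79, 2.79, 3.14, 3.14, 3.14].

INTERFACE

Orientations are given as a unit quaternion [x, y, z, w].
In Python, from bench import status, camera, order gives the robot as it stands.
- The arm moves only by the tool jog_arm, never from a script. Its argument "plan" is a list of rows, each a list of 7 numbers: the turn, a rotation vector about the tool's x, y, z in rad, then the shift along the tool's x, y, z in mm, then the opening, from -1 (shut) to 1 (fully open). A call has 1 to 12 rows; each row is the pose to reach, as a shift and turn from the pose commanded when the call began, along the tool's axes at that moment; what a row does not reach only later rows make up. A row lasts 1/10 s, in which the tool goes at most 50 mm and 8.59 degrees, less where a joint would pass 70% of its speed; a pose out of reach is approached as far as the arm can. A call with a gripper value outside its range is refused whole. The fingers move at their own pace and stop on an object; "squeeze" is the grip in N (left out, the last holds). Time passes only in rows, so rows that repeat a pose let the fingers close. It gives the time, the measured TCP pose, the force, the opening and the grip force at its end, in the units of the state.
- status.read_state(): the state, without advancing time (a new reading comes with each control period).
- camera(name): name is "scene" or "top"; returns a dict with "image" (384x512x3 uint8, red, green, blue), "z_map" (384x512 float32, m along the optical axis (not along the pixel's ray), 0 where there is no reading), "fx", "fy", "cx", "cy" (pixels), "world_from_camera" (4x4, takes a point from camera to world coordinates). Camera axes: x right, y down, z forward; pixel columns grow to the right and rows downward; lengths in m; the calibration is good to about 2 mm. A picture is of the moment at which its call begins.
- order.close_job(): hands the job in; it is judged then, once.
The state is a dict: "time": time; "joint_positions": joint angles; "joint_vel": joint speeds; "joint_torque": joint torques, N m; "ee_pos": TCP position; "eef_rot": TCP orientation; "ft_force": force on the tool from outside, world axes, zero at the start; "torque": the same for the moment, N m; "width": finger opening in m; "grip_force": force on a finger pad.
Only numpy, scipy, OpenCV 4.12 (cv2) and the standard library are available. Lean on these libraries where they do the work, as an engineer would, in place of code of your own. Each camera call takes 0.05 s, during which the arm holds its last target. There are 200 camera calls.

TASK

Lift the squeegee up and off its hook on the tool rack without forcing it against the rack, set its rubber foot lightly down on the surface plate, and with it in hand sweep the three rejected pieces (hub, brass block, copper hex) all the way into the red reject bay. Then draw the squeegee back out of the bay and leave it standing upright on its foot on the plate, set down rather than dropped. Do not touch the pieces with the gripper or arm, and leave everything else where it is, the ring gauge on its hook included.

Things in the scene. Friction and masses are not known exactly. Their poses are not given: they have to be found in the camera images.
- squeegee: bench squeegee, 0.25-0.42 kg. Origin: centre of the foot's underside; z up the handle, y along the foot. Foot 45 (x) x 160 (y) x 30 mm, black rubber below, green above; wooden handle 22 (x) x 18 (y) mm, z 30 to 148 mm; on top a steel loop 10 mm thick in x, 46 wide, z 146 to 198, its hole 30 mm wide, z 154 to 190. Hangs from one of the two hooks, foot 45 mm above the plate, parallel to the rack
- squeegee_grip (a point): point on the handle's axis 68 mm above the foot's underside, a good place to grip across the 18 mm width (fingers closing along the foot's length); axes as the squeegee's
- squeegee_loop (a point): middle of the hanging loop, 171 mm above the foot's underside
- rack: fixed open rack, front -x, 460 mm wide (y); origin on the plate below the hanging line, midway between the hooks. Posts at x 60, y -215 and 215 mm on 12 mm high feet (x -60 to 110). Slatted shelf over the hooks (3 bars, front one blue), x -66 to 70 mm, underside z = 286: leaves 43 mm to lift and bars the way from above; the gripper must come leaning (36-50 degrees), from the front
- hook_left (a point): top of the yellow hook's 10 mm rod at rack y = +100 mm, on the hanging line (rack x = 0), 235 mm above the plate. Both hooks run forward from a crossbar (x = 60 mm) to rack x = -28 mm, ends turned up 15 mm above the rod's top
- hook_right (a point): the same on the other hook, at rack y = -100 mm
- bay: fixed red reject bay on the plate: a fence 40 mm high and 8 mm thick on three sides, 170 (x) x 250 (y) mm outside, open on its -x side, with no raised floor (the painted red floor is flush). Origin: centre of its floor; the pieces go in along +x; inner width 234 mm, back wall's inner face at x = 77 mm
- bay_mouth (a point): middle of the bay's open side at floor level (bay x = -85 mm)
- hub: reject: aluminium flanged hub, 60 mm diameter, 30 mm high, origin centre of its underside, lying in front of the bay
- test_block: reject: brass block 68 (x) x 34 (y) x 24 mm, origin centre of its underside, lying in front of the bay
- hex_blank: reject: copper hexagonal blank, 54 mm across flats, 62 mm across corners, 24 mm high, origin centre of its underside, lying in front of the bay
- ring_gauge: leave alone: steel ring gauge, 92 mm outside, 58 mm bore, 20 mm thick, hanging by its bore on the other hook; origin at the ring's centre, bore along x
- good_shaft: leave alone: good steel shaft standing on end beside the bay, 60 mm diameter foot, 32 mm above it, 130 mm tall, origin centre of its underside
- v_block: leave alone: steel V-block 70 x 50 x 42 mm beside the bay, origin centre of its underside
- dial_gauge: leave alone: dial gauge lying on its back, 64 mm diameter, 22 mm high, stem to its -x, origin centre of its underside
- case: leave alone: grey instrument case 112 x 162 x 40 mm at the back, origin centre of its underside
- table: the steel surface plate (the work surface), its top at z = 0
Mind the look-alikes: they are no part of the job. Several things look just like the test_block: the one meant starts farthest to the robot's right.

How it is judged:
By the outcome, as a careful person would: the job done as asked, in the order asked, and still so for the second after the job is handed in, with the robot touching nothing.
It also fails if it takes over 58 s, if anything falls off the work surface, if the arm or the gripper's body presses on something with over 40 N, if the wrist force passes 120 N, or if a joint passes its speed limit or range.

## Working session

There is one attempt and no reset: what is moved stays moved. The work goes in short steps, Python scripts to look and compute and a tool call to move; the robot and the scene stay as the last step left them, time stands still between calls to the robot, and variables do not carry over. Pictures are saved under pics/ and viewed, at most 10 in all, crops included, and the job is handed in when it is done.

Besides the shell and the picture viewer there is one more tool, called after "Request:" in YAML: its name, and indented under it one key for each argument. jog_arm: Moves the arm, as the interface text tells. Its arguments: {"type":"object","properties":{"plan":{"type":"array"},"squeeze":{"type":"number"}},"required":["plan"]}

```bash
mkdir -p pics; ls; cat > h.py <<'E'
import numpy as np, cv2
from scipy.spatial.transform import Rotation as R
from bench import status, camera, order
def snap(n,tag):
    c=camera(n); np.savez(f'pics/{tag}_{n}.npz',**{k:np.asarray(v) for k,v in c.items()})
    cv2.imwrite(f'pics/{tag}_{n}.png',c['image'][:,:,::-1]); return c
def load(n,tag): return np.load(f'pics/{tag}_{n}.npz')
def cloud(c):
    z=c['z_map']; h,w=z.shape; u,v=np.meshgrid(np.arange(w),np.arange(h))
    P=np.stack([(u-c['cx'])/c['fx']*z,(v-c['cy'])/c['fy']*z,z],-1)
    T=c['world_from_camera']; return P@T[:3,:3].T+T[:3,3]
def ray(c,u,v,h):
    T=c['world_from_camera']; d=T[:3,:3]@np.array([(u-c['cx'])/c['fx'],(v-c['cy'])/c['fy'],1]); o=T[:3,3]
    return o+d*(h-o[2])/d[2]
E
python3 - <<'E'
from h import *
for n in ('scene','top'):
    c=snap(n,'a'); print(n,c['fx'],c['world_from_camera'].round(3).tolist())
a=cv2.imread('pics/a_scene.png');b=cv2.imread('pics/a_top.png')
s=status.read_state();print({k:np.round(v,3).tolist() for k,v in s.items()})
E
```

```text
pics
scene 451.32022727063867 [[-0.699, 0.606, -0.38, 1.016], [0.715, 0.589, -0.376, 0.517], [-0.004, -0.535, -0.845, 1.252], [0.0, 0.0, 0.0, 1.0]]
top 440.2334805823133 [[-0.029, -0.993, 0.112, 0.342], [-0.999, 0.03, 0.014, 0.001], [-0.017, -0.112, -0.994, 1.769], [0.0, 0.0, 0.0, 1.0]]
{'time': 0.1, 'joint_positions': [1.193, 0.333, -0.065, 1.461, 0.022, 1.35, -0.089], 'joint_vel': [0.001, -0.002, -0.0, -0.001, -0.001, 0.002, 0.002], 'joint_torque': [0.001, -62.455, 0.024, -39.072, -0.061, 0.037, 0.0], 'ee_pos': [0.217, -0.586, 0.191], 'eef_rot': [0.984, 0.176, -0.0, -0.001], 'ft_force': [0.214, -1.101, -0.373], 'torque': [-0.027, 0.005, 0.015], 'grip_force': 0.0, 'width': 0.087}
```

View pics/a_scene.png

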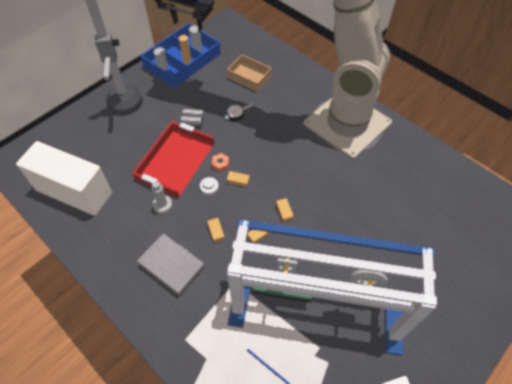

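View pics/a_top.png

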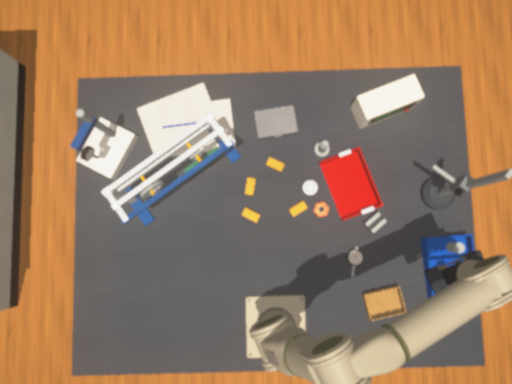

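Scene view: rack at right, with the blue front bar from (245,228) to (428,250). The green squeegee foot shows at (285,293) under the left-hand hook, and the ring gauge is at (370,278). Top view: bay at (350,184), hub (310,187), hex (321,209), rightmost brass block (299,209), and three look-alikes at (275,164), (250,186) and (251,215).

```bash
python3 - <<'E'
from h import *
a=cv2.imread('pics/a_scene.png');b=cv2.imread('pics/a_top.png')
A=cv2.resize(a[205:355,215:445],None,fx=3.4,fy=3.4,interpolation=2)
cv2.imwrite('pics/crA.png',A)
B=cv2.resize(b[100:235,240:400],None,fx=4.4,fy=4.4,interpolation=2)
cv2.imwrite('pics/crB.png',B)
for n in('scene','top'):
    c=load(n,'a');P=cloud(c);im=c['image'];hsv=cv2.cvtColor(im,cv2.COLOR_RGB2HSV)
    def comp(name,m,mina=12):
        m=m.astype(np.uint8)
        k,l,st,ce=cv2.connectedComponentsWithStats(m)
        for i in range(1,k):
            if st[i,4]<mina: continue
            q=P[l==i]; q=q[np.isfinite(q).all(1)]
            r=cv2.minAreaRect(q[:,:2].astype(np.float32)*1000)
            print(n,name,'px',ce[i].round(1),st[i,4],'med',np.median(q,0).round(3),'zr',np.percentile(q[:,2],[5,95]).round(3),'rect',np.round(r[0],0),np.round(r[1],0),round(r[2],1))
    H,S,V=hsv[...,0],hsv[...,1],hsv[...,2]
    wr=(P[...,0]>-0.1)&(P[...,2]>-.02)
    comp('red',((H<5)|(H>174))&(S>170)&(V>90)&wr)
    comp('orange',(H>=4)&(H<13)&(S>110)&(V>120)&wr&(P[...,2]<.05))
    comp('yellow',(H>=14)&(H<28)&(S>130)&(V>120)&wr)
    comp('green',(H>45)&(H<85)&(S>70)&wr)
    comp('blue',(H>100)&(H<125)&(S>130)&wr,25)
    comp('white',(S<30)&(V>200)&wr&(P[...,2]<.4),15)
E
```

```text
scene red px [176.1 159.6] 2464 med [ 0.541 -0.316  0.002] zr [-0.002  0.019] rect [790.   5.] [1088.  263.] 52.6
scene orange px [220. 162.] 190 med [ 0.452 -0.187  0.024] zr [0.01  0.029] rect [ 442. -197.] [82. 52.] 37.0
scene yellow px [236.9 181. ] 37 med [ 0.466 -0.094  0.024] zr [0.021 0.028] rect [465. -92.] [10. 56.] 31.0
scene yellow px [283.1 213.1] 36 med [0.451 0.101 0.024] zr [0.019 0.028] rect [450.  90.] [61. 25.] 85.1
scene yellow px [217.1 237.3] 17 med [0.653 0.011 0.025] zr [0.018 0.029] rect [652.   9.] [12. 30.] 42.3
scene yellow px [256.  237.2] 25 med [0.574 0.098 0.024] zr [0.02  0.029] rect [569.  96.] [20. 46.] 50.0
scene green px [259.8 290.2] 17 med [0.696 0.227 0.073] zr [0.067 0.079] rect [694. 231.] [ 4. 30.] 33.5
scene green px [286.  294.4] 12 med [0.655 0.288 0.075] zr [0.067 0.077] rect [654. 289.] [ 2. 19.] 27.8
scene green px [301.9 297. ] 20 med [0.631 0.322 0.073] zr [0.068 0.078] rect [629. 325.] [ 4. 35.] 32.8
scene blue px [180.8  58. ] 1904 med [ 0.216 -0.654  0.034] zr [0.005 0.06 ] rect [ 616. -191.] [1598.  306.] 49.6
scene blue px [336.
[... 4455 characters left out ...]
 zr [0.006 0.049] rect [ 670. -297.] [20. 56.] 22.8
top white px [443.1 173. ] 41 med [ 0.546 -0.597  0.241] zr [0.236 0.247] rect [ 546. -599.] [76.  9.] 53.3
top white px [309.8 187.1] 173 med [ 0.534 -0.151  0.02 ] zr [0.01  0.034] rect [ 536. -153.] [57. 58.] 86.9
top white px [367.4 210. ] 48 med [ 0.435 -0.369  0.044] zr [0.037 0.048] rect [ 436. -371.] [15. 48.] 19.9
top white px [372.2 219.1] 38 med [ 0.4   -0.388  0.043] zr [0.036 0.049] rect [ 400. -388.] [10. 60.] 37.1
top white px [378.3 225.5] 41 med [ 0.376 -0.408  0.042] zr [0.036 0.05 ] rect [ 374. -409.] [12. 62.] 38.4
top white px [460.6 246.9] 34 med [ 0.284 -0.701  0.086] zr [0.08  0.095] rect [ 284. -702.] [29. 19.] 15.2
```

View pics/crA.png

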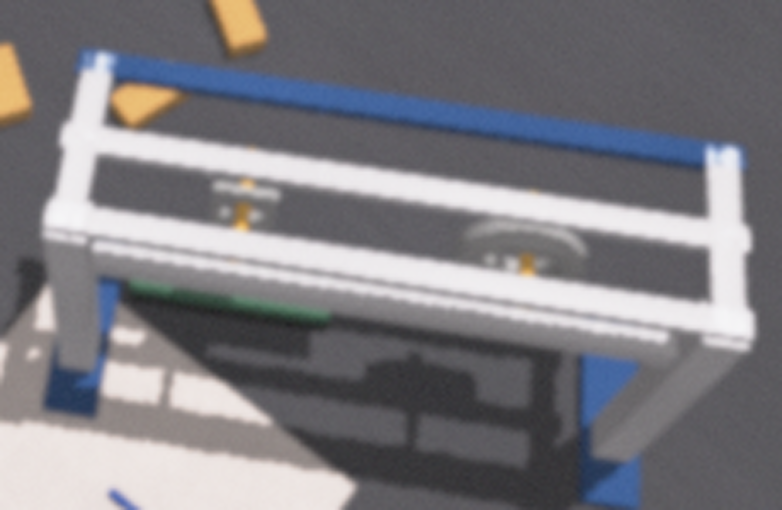

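View pics/crB.png

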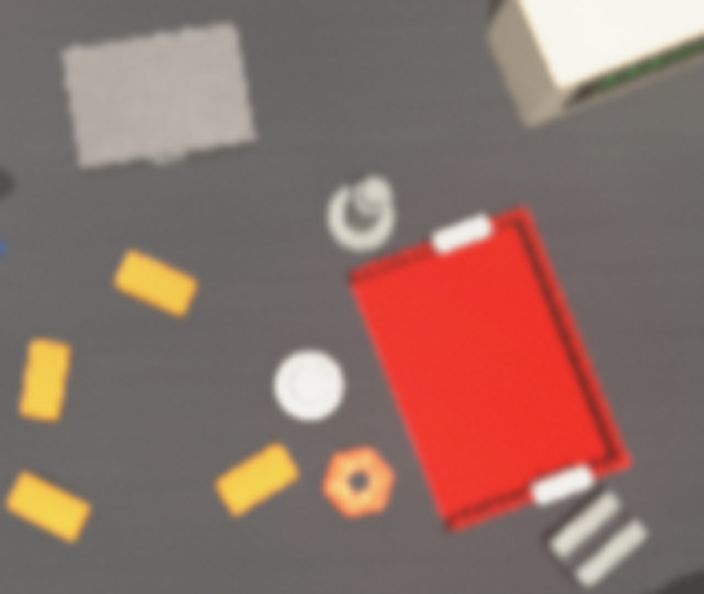

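Crop A (scene): the squeegee's loop is on the yellow hook at the left of the rack, with its green foot below; the ring gauge is on the other hook. Crop B (top): the bay opens left. Hub, hex and the brass block are in front of it, the shaft is beside its top-left corner, and the V-block is beside its lower right.

```bash
cat >> h.py <<'E'
def masks(c):
    P=cloud(c);h=cv2.cvtColor(np.ascontiguousarray(c['image']),cv2.COLOR_RGB2HSV)
    return P,h[...,0].astype(int),h[...,1].astype(int),h[...,2].astype(int)
E
python3 - <<'E'
from h import *
import itertools
def box(q):
    q=q.astype(np.float32)*1000; q=q[:,:2]; 
    r=cv2.minAreaRect(q); b=cv2.boxPoints(r); e=[b[1]-b[0],b[2]-b[1]]; l=max(e,key=np.linalg.norm)
    return 'c',np.round(r[0],1),'size',np.round(sorted(r[1]),0),'longaz',round(np.degrees(np.arctan2(l[1],l[0]))%180,1)
def big(m):
    k,l,st,_=cv2.connectedComponentsWithStats(m.astype(np.uint8)); return l==1+np.argmax(st[1:,4])
for n in('scene','top'):
    c=load(n,'a');P,H,S,V=masks(c);X,Y,Z=P[...,0],P[...,1],P[...,2]
    blue=(H>100)&(H<125)&(S>110)&(abs(Z-.299)<.008)&(X>.3)
    print(n,'bluebar',box(P[big(blue)]))
    white=(abs(Z-.299)<.01)&(X>.3)&(Y>.1); print(n,'shelf',box(P[big(white)]))
    g=(H>45)&(H<85)&(S>60)&(Z>.06)&(Z<.09)&(Y>.15); print(n,'foot',box(P[g]),np.median(Z[g]).round(3))
    yy=(H>=14)&(H<30)&(S>100)&(Z>.22)&(Z<.26)&(Y>.2)&(Y<.34);print(n,'hookR',P[yy].mean(0).round(3),P[yy].min(0).round(3),P[yy].max(0).round(3),yy.sum())
    lp=(Z>.2)&(Z<.262)&(X>.5)&(Y>.2)&(S<60);
    k=lp&(np.hypot(X-.65,Y-.275)<.04);print(n,'loop',box(P[k]) if k.sum()>5 else 0,np.percentile(Z[k],[50,95]).round(3))
    red=((H<8)|(H>172))&(S>130)
    fl=red&(Z<.008)&(X>.35)&(Y<-.15)&(Y>-.5); print(n,'floor',box(P[big(fl)]))
    ft=(red|(V>190))&(Z>.03)&(Z<.046)&(np.hypot(X-.546,Y+.315)<.2)&~((np.hypot(X-.39,Y+.4)<.07))&~((np.hypot(X-.67,Y+.19)<.05)); print(n,'fence',box(P[ft]),ft.sum())
    for nm,p,z in(('hub',(.536,-.152),.013),('hex',(.447,-.192),.018),('block',(.452,-.101),.018),('l1',(.431,.087),.018),('l2',(.546,.087),.018),('l3',(.635,-.015),.018),('shaft',(.67,-.19),.01)):
        k=(np.hypot(X-p[0],Y-p[1])<.05)&(Z>z); 
        if k.sum()>10: print(n,nm,box(P[big(k)]),np.median(Z[k]).round(3))
s=status.read_state();q=np.array(s['joint_positions']);Rt=R.from_quat(s['eef_rot'])
for sg in itertools.product((1,-1),repeat=4):
    M=R.identity()
    for i in range(7): M=M*(R.from_euler('z',sg[i//2]*q[i]) if i%2==0 else R.from_euler('y',q[i]))
    for off in(90,-90):
        e=(Rt.inv()*M*R.from_euler('z',off,degrees=True)).magnitude()
        if e<.1: print(sg,off,e)
E
```

```text
Traceback (most recent call last):
cv2.error: OpenCV(4.12.0) /io/opencv/modules/imgproc/src/convhull.cpp:143: error: (-215:Assertion failed) total >= 0 && (depth == CV_32F || depth == CV_32S) in function 'convexHull'
```

```bash
cat > m.py <<'E'
from h import *
import itertools
def box(q):
    q=np.ascontiguousarray(q[:,:2]*1000,dtype=np.float32)
    if len(q)<4: return 'few'
    r=cv2.minAreaRect(q); b=cv2.boxPoints(r); e=[b[1]-b[0],b[2]-b[1]]; l=max(e,key=np.linalg.norm)
    return 'c',np.round(r[0],1).tolist(),'size',np.round(sorted(r[1]),0).tolist(),'longaz',round(np.degrees(np.arctan2(l[1],l[0]))%180,1)
def big(m):
    k,l,st,_=cv2.connectedComponentsWithStats(m.astype(np.uint8)); 
    return l==1+np.argmax(st[1:,4]) if k>1 else m
if __name__=='__main__':
  for n in('scene','top'):
    c=load(n,'a');P,H,S,V=masks(c);X,Y,Z=P[...,0],P[...,1],P[...,2]
    blue=(H>100)&(H<125)&(S>110)&(abs(Z-.299)<.008)&(X>.3)
    print(n,'bluebar',box(P[big(blue)]))
    white=(abs(Z-.299)<.01)&(X>.3)&(Y>.1); print(n,'shelf',box(P[big(white)]))
    g=(H>45)&(H<85)&(S>60)&(Z>.06)&(Z<.09)&(Y>.15); print(n,'foot',box(P[g]),np.median(Z[g]).round(3))
    yy=(H>=14)&(H<30)&(S>100)&(Z>.22)&(Z<.26)&(Y>.2)&(Y<.34);print(n,'hookR',P[yy].mean(0).round(3),P[yy].min(0).round(3),P[yy].max(0).round(3),yy.sum())
    lp=(Z>.2)&(Z<.262)&(X>.5)&(Y>.2)&(S<60);
    k=lp&(np.hypot(X-.65,Y-.275)<.04);print(n,'loop',box(P[k]),np.percentile(Z[k],[50,95]).round(3) if k.any() else 0)
    red=((H<8)|(H>172))&(S>130)
    fl=red&(Z<.008)&(X>.35)&(Y<-.15)&(Y>-.5); print(n,'floor',box(P[big(fl)]))
    ft=(red|(V>190))&(Z>.03)&(Z<.046)&(np.hypot(X-.546,Y+.315)<.2)&~((np.hypot(X-.39,Y+.4)<.07))&~((np.hypot(X-.67,Y+.19)<.05)); print(n,'fence',box(P[ft]),ft.sum())
    for nm,p,z in(('hub',(.536,-.152),.013),('hex',(.447,-.192),.018),('block',(.452,-.101),.018),('l1',(.431,.087),.018),('l2',(.546,.087),.018),('l3',(.635,-.015),.018),('shaft',(.67,-.19),.01)):
        k=(np.hypot(X-p[0],Y-p[1])<.05)&(Z>z); 
        if k.sum()>10: print(n,nm,box(P[big(k)]),np.median(Z[k]).round(3))
  s=status.read_state();q=np.array(s['joint_positions']);Rt=R.from_quat(s['eef_rot'])
  for sg in itertools.product((1,-1),repeat=4):
    M=R.identity()
    for i in range(7): M=M*(R.from_euler('z',sg[i//2]*q[i]) if i%2==0 else R.from_euler('y',q[i]))
    for off in(90,-90):
        e=(Rt.inv()*M*R.from_euler('z',off,degrees=True)).magnitude()
        if e<.12: print(sg,off,e)
E
python3 m.py
```

```text
scene bluebar ('c', [541.5, 318.2], 'size', [23.0, 404.0], 'longaz', np.float32(125.0))
scene shelf ('c', [591.4, 351.8], 'size', [145.0, 460.0], 'longaz', np.float32(124.6))
scene foot ('c', [660.0, 279.9], 'size', [6.0, 155.0], 'longaz', np.float32(125.3)) 0.073
scene hookR [0.656 0.276 0.235] [0.647 0.269 0.231] [0.664 0.282 0.239] 24
scene loop ('c', [645.0, 265.3], 'size', [40.0, 44.0], 'longaz', np.float32(77.4)) [0.241 0.246]
scene floor ('c', [541.7, -314.1], 'size', [167.0, 232.0], 'longaz', np.float32(18.6))
scene fence ('c', [532.3, -275.0], 'size', [250.0, 259.0], 'longaz', np.float32(110.6)) 400
scene hub ('c', [538.9, -152.9], 'size', [56.0, 58.0], 'longaz', np.float32(24.9)) 0.022
scene hex ('c', [451.6, -191.7], 'size', [54.0, 61.0], 'longaz', np.float32(36.8)) 0.025
scene block ('c', [455.8, -101.5], 'size', [36.0, 68.0], 'longaz', np.float32(120.6)) 0.025
scene l1 ('c', [436.1, 87.1], 'size', [35.0, 71.0], 'longaz', np.float32(60.6)) 0.025
scene l2 ('c', [559.1, 84.9], 'size', [36.0, 53.0], 'longaz', np.float32(171.3)) 0.025
scene l3 ('c', [636.8, -16.8], 'size', [3
[... 807 characters left out ...]
.float32(86.9)) 0.022
top hex ('c', [444.6, -191.5], 'size', [53.0, 58.0], 'longaz', np.float32(98.2)) 0.025
top block ('c', [450.3, -100.8], 'size', [34.0, 68.0], 'longaz', np.float32(119.8)) 0.025
top l1 ('c', [430.9, 88.9], 'size', [34.0, 66.0], 'longaz', np.float32(61.5)) 0.024
top l2 ('c', [546.2, 88.2], 'size', [34.0, 68.0], 'longaz', np.float32(169.3)) 0.026
top l3 ('c', [630.9, -15.4], 'size', [34.0, 67.0], 'longaz', np.float32(64.2)) 0.025
top shaft ('c', [683.5, -202.3], 'size', [52.0, 58.0], 'longaz', np.float32(59.4)) 0.031
(-1, 1, 1, 1) 90 0.045246760338523796
(-1, 1, -1, 1) 90 0.06901424452523729
(-1, -1, 1, -1) 90 0.043153565075633935
(-1, -1, -1, -1) 90 3.9548814120795917e-16
```

Request:
jog_arm:
  plan:
    - [0, 0, 0, 0, 0, -60, 1]
    - [0, 0, 0, 40, -45, -110, 1]
    - [0, 0, 0, 422, -469, -110, 1]
    - [0, 0, 0, 422, -469, -110, 1]
    - [0, 0, 0, 422, -469, -110, 1]
    - [0, 0, 0, 422, -469, -110, 1]
    - [0, 0, 0, 422, -469, -110, 1]
    - [0, 0, 0, 422, -469, -110, 1]
    - [0, 0, 0, 422, -469, -110, 1]
    - [0, 0, 0, 422, -469, -110, 1]
    - [0, 0, 0, 422, -469, -110, 1]
    - [0, 0, 0, 422, -469, -110, 1]
  squeeze: 25

```text
time: 1.3
ee_pos: [0.4146, -0.0868, 0.2982]
eef_rot: [0.984, 0.176, 0.0, 0.0]
ft_force: [0.8, -0.2, 0.0]
width: 0.087
grip_force: 0.0
```

```bash
cat >> h.py <<'E'
import json
def log():
    s=status.read_state(); open('log.jsonl','a').write(json.dumps([np.array(s['joint_positions']).tolist(),np.array(s['ee_pos']).tolist(),np.array(s['eef_rot']).tolist()])+'\n'); return s
E
python3 - <<'E'
from h import *
print(json.dumps([[1.193,.333,-.065,1.461,.022,1.35,-.089],[.217,-.586,.191],[.984,.176,0,-.001]]),file=open('log.jsonl','w'))
s=log(); print({k:np.round(v,4).tolist() for k,v in s.items()})
# rack-frame check of visible squeegee parts
th=np.radians(34.7);ax=np.array([np.cos(th),np.sin(th)]);ay=np.array([-ax[1],ax[0]])
for n,o in(('scene',(.589,.3505)),('top',(.584,.351))):
    c=load(n,'a');P,H,S,V=masks(c);X,Y,Z=P[...,0],P[...,1],P[...,2]
    rx=(P[...,:2]-o)@ax; ry=(P[...,:2]-o)@ay
    def rng(nm,m): print(n,nm,m.sum(),'x',np.percentile(rx[m],[3,50,97]).round(4),'y',np.percentile(ry[m],[3,50,97]).round(4),'z',np.percentile(Z[m],[3,50,97]).round(3)) if m.sum() else 0
    near=(abs(ry+.1)<.12)&(abs(rx)<.08)
    rng('green',near&(H>45)&(H<85)&(S>60)&(Z>.06)&(Z<.09))
    rng('loop',near&(Z>.21)&(Z<.262)&(S<60)&(abs(ry+.1)<.04)&(abs(rx)<.03))
    rng('hook',near&(Z>.22)&(Z<.262)&(S>100)&(H>13)&(H<30))
    rng('ring',(abs(ry-.1)<.08)&(abs(rx)<.04)&(Z>.1)&(Z<.262)&(S<60))
    rng('bluebar',(abs(Z-.299)<.008)&(H>100)&(H<125)&(S>110)&(Y>.1))
    rng('shelf',(abs(Z-.299)<.008)&(Y>.1)&(X>.3))
E
```

```text
{'time': 1.3, 'joint_positions': [0.752, -0.1441, -0.5729, 1.7402, -0.0774, 1.5226, -1.0286], 'joint_vel': [-0.4252, 0.1322, -0.6953, -0.19, -0.0215, 0.0184, -1.1219], 'joint_torque': [3.1599, -28.6075, 5.3017, -38.4164, -0.1797, 0.3498, 2.4609], 'ee_pos': [0.4146, -0.0868, 0.2982], 'eef_rot': [0.9843, 0.1764, 0.0, 0.0003], 'ft_force': [0.76, -0.2479, 0.0078], 'torque': [-0.1014, -0.1079, -0.0132], 'grip_force': 0.0, 'width': 0.087}
scene green 143 x [0.016  0.0186 0.0204] y [-0.1707 -0.0916 -0.0262] z [0.063 0.073 0.079]
scene loop 128 x [-0.0063  0.002   0.0056] y [-0.1219 -0.0994 -0.0789] z [0.215 0.242 0.246]
scene hook 24 x [0.004  0.0127 0.0199] y [-0.1034 -0.0997 -0.0961] z [0.232 0.235 0.238]
scene ring 511 x [-0.0088  0.0033  0.0103] y [0.0559 0.0952 0.1383] z [0.178 0.236 0.253]
scene bluebar 1257 x [-0.0661 -0.0567 -0.0486] y [-0.1875  0.0097  0.1911] z [0.295 0.299 0.302]
scene shelf 5846 x [-0.0642  0.0048  0.0691] y [-0.2202  0.0083  0.2202] z [0.293 0.299 0.302]
top green 71 x [0.0083 0.0128 0.0185] y [-0.1717 -0.0712 -0.0269] z [0.067 0.076 0.083]
top loop 49 x [-0.0057 -0.0008  0.0186] y [-0.1221 -0.0997 -0.0781] z [0.215 0.243 0.248]
top hook 35 x [-0.0303 -0.0067  0.0524] y [-0.1046 -0.1004 -0.0956] z [0.23  0.236 0.253]
top ring 199 x [-0.0113 -0.0059  0.006 ] y [0.0567 0.0937 0.1379] z [0.175 0.233 0.255]
top bluebar 555 x [-0.0653 -0.0574 -0.0491] y [-0.1892  0.006   0.186 ] z [0.293 0.299 0.305]
top shelf 2578 x [-0.0652  0.0014  0.0685] y [-0.2203  0.0072  0.2205] z [0.293 0.299 0.305]
```

```bash
cat >> h.py <<'E'
from scipy.optimize import least_squares
LO=np.array([-2.6,-.5,-1.47,.16,-1.27,.06,-2.6]);HI=np.array([2.6,2.12,1.34,2.42,4.41,2.06,2.6])
def fk(q,L):
    M=R.identity();p=np.array([0,0,L[0]]);out=[]
    for i in range(7):
        M=M*(R.from_euler('z',-q[i]) if i%2==0 else R.from_euler('y',q[i]))
        if i==2: p=p+M.apply([L[4],0,L[1]])
        if i==4: p=p+M.apply([L[5],0,L[2]])
        if i==6: p=p+M.apply([0,0,L[3]])
    return p,M*R.from_euler('z',90,degrees=True)
def fit(n=4):
    D=[json.loads(l) for l in open('log.jsonl')]
    f=lambda x:np.concatenate([fk(np.array(d[0]),np.r_[x,np.zeros(6-len(x))])[0]-d[1] for d in D]+([1e-3*(np.array(x)[4:])] if n>4 else []))
    r=least_squares(f,[.36,.4,.4,.25]+[0]*(n-4)); return np.r_[r.x,np.zeros(6-n)],abs(r.fun).max()
def ik(p,Rt,L,q0,tries=8):
    best=None;rng=np.random.default_rng(0)
    for k in range(tries):
        s=q0 if k==0 else rng.uniform(LO,HI)
        def f(q):
            pp,M=fk(q,L);return np.r_[(pp-p)*10,(Rt.inv()*M).as_rotvec()*3,(q-q0)*.003]
        r=least_squares(f,np.clip(s,LO+.01,HI-.01),bounds=(LO,HI));e=np.abs(f(r.x)[:6]).max()
        cost=np.linalg.norm(r.x-q0)+1e3*max(0,e-.02)
        if best is None or cost<best[0]: best=(cost,r.x,e)
    return best
def lean(yaw,th,flip=1):
    ax=np.array([np.cos(yaw),np.sin(yaw),0]);y=flip*np.array([-ax[1],ax[0],0]);z=np.sin(th)*ax-np.cos(th)*np.array([0,0,1])
    return R.from_matrix(np.c_[np.cross(y,z),y,z])
E
python3 - <<'E'
from h import *
for n in(4,6): print(fit(n))
L,_=fit(4); q0=np.array(json.loads(open('log.jsonl').readlines()[-1])[0])
g=np.array([.6434,.2686,.113]);mouth=np.array([.5164,-.2355]);by=np.array([.947,.321]);bx=np.array([.321,-.947])
for th in(40,45,50):
  for fl in(1,-1):
    Rt=lean(np.radians(34.7),np.radians(th),fl);tz=Rt.as_matrix()[:,2]
    b=ik(g+tz*.019,Rt,L,q0,6);print(th,fl,'grasp',round(b[2],4),b[1].round(2))
    for yw in(-71.3,108.7):
      R2=lean(np.radians(yw),np.radians(th),fl);tz=R2.as_matrix()[:,2];qq=b[1]
      for d in(-.25,-.1,.01):
        xy=mouth+bx*d+by*-.008;bb=ik(np.r_[xy,.068]+tz*.019,R2,L,qq,10 if d==-.25 else 3);qq=bb[1];print('   ',yw,d,round(bb[2],4),qq.round(2))
E
```

```text
(array([135.24629771,   1.04586612,   0.52169586, 135.9434603 ,
         0.        ,   0.        ]), np.float64(0.014671405366496859))
(array([ 1.49291361e+02,  1.01483754e+00,  6.10654722e-01,  1.50208062e+02,
       -1.10240406e-01, -2.53430747e-01]), np.float64(0.0002534307470328042))
40 1 grasp 2.0492 [ 2.54  1.   -0.03  0.16  0.02  2.   -1.58]
    -71.3 -0.25 2.0607 [-1.9   1.02  0.05  0.16 -0.04  1.97 -1.56]
    -71.3 -0.1 2.0573 [-1.9   1.02  0.05  0.16 -0.04  1.97 -1.56]
    -71.3 0.01 2.0549 [-1.9   1.03  0.05  0.16 -0.04  1.97 -1.56]
    108.7 -0.25 2.0668 [ 1.24  1.02 -0.03  0.16  0.02  1.97 -1.58]
    108.7 -0.1 2.0702 [ 1.24  1.02 -0.03  0.16  0.02  1.97 -1.58]
    108.7 0.01 2.0726 [ 1.24  1.02 -0.03  0.16  0.02  1.97 -1.58]
40 -1 grasp 2.0232 [ 2.6   0.41  1.34  1.95 -0.43  1.14 -2.6 ]
    -71.3 -0.25 2.0607 [-1.88  1.02 -0.2   0.16  0.19  1.97  1.55]
    -71.3 -0.1 2.0573 [-1.88  1.03 -0.2   0.16  0.19  1.97  1.55]
    -71.3 0.01 2.0549 [-1.88  1.03 -0.2   0.16  0.19  1.97  1.55]
    108.7 -0.25 2.0668 [ 1.22  1.03  0.45  0.16 -0.42  1.98  1.62]
    108.7 -0.1 2.0702 
[... 1250 characters left out ...]
.9   1.02  0.05  0.16 -0.04  1.97 -1.56]
    108.7 -0.25 2.5904 [ 1.25  1.02 -0.03  0.16  0.02  1.97 -1.58]
    108.7 -0.1 2.5937 [ 1.25  1.02 -0.03  0.16  0.03  1.97 -1.58]
    108.7 0.01 2.5962 [ 1.24  1.02 -0.03  0.16  0.03  1.97 -1.58]
50 -1 grasp 2.5324 [ 2.6   0.41  1.34  1.94 -0.43  1.15 -2.6 ]
    -71.3 -0.25 2.5842 [-1.88  1.02 -0.2   0.16  0.19  1.97  1.55]
    -71.3 -0.1 2.5809 [-1.88  1.02 -0.21  0.16  0.19  1.97  1.55]
    -71.3 0.01 2.5785 [-1.88  1.03 -0.21  0.16  0.2   1.97  1.55]
    108.7 -0.25 2.5904 [ 1.22  1.02  0.44  0.16 -0.4   1.98  1.61]
    108.7 -0.1 2.5937 [ 1.22  1.02  0.43  0.16 -0.4   1.98  1.61]
    108.7 0.01 2.5962 [ 1.22  1.02  0.43  0.16 -0.4   1.98  1.61]
```

```bash
cat >> h.py <<'E'
def rows(targets):  # list of (p,R): turn+shift from present pose
    s=status.read_state();p0=np.array(s['ee_pos']);R0=R.from_quat(s['eef_rot'])
    for p,Rt in targets:
        rv=(R0.inv()*Rt).as_rotvec();print(rv.round(3).tolist(),(R0.inv().apply(np.array(p)-p0)*1000).round(1).tolist(),'deg',round(np.degrees(np.linalg.norm(rv)),1))
E
python3 - <<'E'
from h import *
rows([(np.array([.5,.1,.3]),lean(np.radians(34.7),np.radians(48),-1))])
E
```

```text
[0.106, 0.833, -0.236] [144.9, -145.5, -1.9] deg 50.0
```

Request:
jog_arm:
  plan:
    - [0.106, 0.833, -0.236, 145, -145, 0, 1]
    - [0.106, 0.833, -0.236, 145, -145, 0, 1]
    - [0.106, 0.833, -0.236, 145, -145, 0, 1]
    - [0.106, 0.833, -0.236, 145, -145, 0, 1]
    - [0.106, 0.833, -0.236, 145, -145, 0, 1]
    - [0.106, 0.833, -0.236, 145, -145, 0, 1]
    - [0.106, 0.833, -0.236, 145, -145, 0, 1]
    - [0.106, 0.833, -0.236, 145, -145, 0, 1]
    - [0.106, 0.833, -0.236, 145, -145, 0, 1]

```text
time: 2.2
ee_pos: [0.5007, 0.0981, 0.2993]
eef_rot: [0.872, 0.273, 0.388, -0.121]
ft_force: [-0.1, 0.3, -0.4]
width: 0.0873
grip_force: 0.0
```

```bash
cat > chk.py <<'E'
from h import *
s=log();print(np.round(s['joint_positions'],2))
for n in(4,6): print(fit(n))
L,_=fit(4); q0=np.array(s['joint_positions'])
g=np.array([.6434,.2686,.113]);mouth=np.array([.5164,-.2355]);by=np.array([.947,.321]);bx=np.array([.321,-.947])
for th in(40,45,50):
  for fl in(1,-1):
    Rt=lean(np.radians(34.7),np.radians(th),fl);tz=Rt.as_matrix()[:,2]
    b=ik(g+tz*.019,Rt,L,q0,6);print(th,fl,'grasp',round(b[2],4),b[1].round(2))
    for yw in(-71.3,108.7):
      R2=lean(np.radians(yw),np.radians(th),fl);tz=R2.as_matrix()[:,2];qq=b[1]
      for d in(-.25,-.1,.01):
        xy=mouth+bx*d+by*-.008;bb=ik(np.r_[xy,.068]+tz*.019,R2,L,qq,10 if d==-.25 else 3);qq=bb[1];print('   ',yw,d,round(bb[2],4),qq.round(2))
E
python3 chk.py
```

```text
[ 0.46 -0.47 -0.28  2.25 -0.92  0.9  -0.36]
(array([0.24958133, 0.40824405, 0.48960171, 0.32853483, 0.        ,
       0.        ]), np.float64(0.037061586308609534))
(array([ 0.20668944,  0.43364759,  0.44897404,  0.37591535,  0.02763514,
       -0.05915045]), np.float64(0.0402295083949336))
40 1 grasp 0.0 [ 0.43  0.39 -0.84  1.93  0.29  0.27  1.66]
    -71.3 -0.25 0.0 [ 0.12  0.19 -0.62  2.2   0.91  1.14 -0.72]
    -71.3 -0.1 0.0 [ 0.32  0.19 -0.45  2.19  1.03  0.93 -0.5 ]
    -71.3 0.01 0.0 [ 0.45  0.26 -0.34  2.09  1.11  0.8  -0.35]
    108.7 -0.25 0.0 [ 0.5   0.4  -0.15  1.89 -0.48  1.36 -2.24]
    108.7 -0.1 0.0 [ 0.61  0.61 -0.08  1.57 -0.39  1.53 -2.15]
    108.7 0.01 0.0 [ 0.67  0.79 -0.04  1.27 -0.35  1.67 -2.11]
40 -1 grasp 0.0 [-0.17  0.28 -0.16  1.93 -0.52  0.3  -0.82]
    -71.3 -0.25 0.0 [-0.22  0.17 -0.26  2.2   0.85  1.1   2.46]
    -71.3 -0.1 0.0 [ 0.64  0.24 -0.78  2.19  1.11  0.99  2.6 ]
    -71.3 0.01 0.0 [-1.02  0.74  1.34  2.09 -0.2   0.5  -2.55]
    108.7 -0.25 0.0 [ 0.5   0.4  -0.15  1.89 -0.48  1.36  0.9 ]
    108.7 -0.1 0.0 [ 0.61  0.61 -0.07  1.57 -0.39  1.
[... 1139 characters left out ...]
.77]
    -71.3 0.01 0.0 [ 0.57  0.34 -0.55  2.14  1.43  0.97 -0.66]
    108.7 -0.25 0.0 [ 0.95  0.6  -0.63  1.82 -0.33  1.39 -2.35]
    108.7 -0.1 0.0 [ 0.97  0.79 -0.53  1.48 -0.21  1.6  -2.3 ]
    108.7 0.01 0.0 [ 0.95  0.97 -0.48  1.15 -0.15  1.78 -2.27]
50 -1 grasp 0.0208 [ 0.4   0.35 -0.75  2.04 -1.27  0.06  0.06]
    -71.3 -0.25 0.0 [-0.02  0.31 -0.57  2.19  1.06  1.29  2.23]
    -71.3 -0.1 0.0 [ 0.19  0.26 -0.41  2.21  1.24  1.06  2.4 ]
    -71.3 0.01 0.0 [ 0.33  0.31 -0.29  2.14  1.36  0.9   2.5 ]
    108.7 -0.25 0.0 [ 0.83  0.56 -0.48  1.82 -0.41  1.42  0.86]
    108.7 -0.1 0.0 [ 0.87  0.76 -0.39  1.48 -0.29  1.62  0.9 ]
    108.7 0.01 0.0 [ 0.88  0.94 -0.34  1.15 -0.23  1.79  0.92]
```

```bash
python3 - <<'E'
from h import *
import itertools
D=[json.loads(l) for l in open('log.jsonl')]
def fk2(q,x):
    M=R.identity();p=np.array([0,0,x[0]])
    for i in range(7):
        M=M*(R.from_euler('z',-q[i]) if i%2==0 else R.from_euler('y',q[i]))
        if i==0:p=p+M.apply([x[4],0,0])
        if i==2:p=p+M.apply([x[5],0,x[1]])
        if i==3:p=p+M.apply([x[6],0,0])
        if i==4:p=p+M.apply([0,0,x[2]])
        if i==5:p=p+M.apply([x[7],0,x[3]])
    return p
for act in ([],[4],[5],[6],[7],[4,7],[5,6],[5,7],[6,7],[5,6,7],[4,5,6,7]):
    def full(y): x=np.zeros(8);x[:4]=y[:4];x[act]=y[4:];return x
    f=lambda y:np.concatenate([fk2(np.array(d[0]),full(y))-d[1] for d in D]+[1e-3*np.array(y[4:])])
    r=least_squares(f,[.3,.4,.4,.25]+[0]*len(act));print(act,r.x.round(4),abs(r.fun[:9]).max().round(5))
Rt=lean(np.radians(34.7),np.radians(42),-1);tz=Rt.as_matrix()[:,2];g=np.array([.6434,.2686,.113])
rows([(g-.091*tz,Rt)]);print(status.read_state()['joint_vel'])
E
```

```text
[] [0.2496 0.4082 0.4896 0.3285] 0.03706
[4] [0.2312 0.4318 0.4062 0.3479 0.0867] 0.03694
[5] [0.2414 0.405  0.4698 0.3213 0.0216] 0.0372
[6] [0.2947 0.4169 0.4958 0.3387 0.0441] 0.03738
[7] [ 0.2463  0.418   0.4497  0.3462 -0.0396] 0.0385
[4, 7] [ 0.2309  0.4333  0.4     0.351   0.085  -0.0077] 0.03722
[5, 6] [ 0.2344  0.4036  0.468   0.3195  0.0225 -0.0065] 0.03716
[5, 7] [ 0.2484  0.4204  0.4505  0.3509 -0.0068 -0.0449] 0.03866
[6, 7] [ 0.2592  0.4203  0.4522  0.3488  0.0126 -0.0388] 0.03857
[5, 6, 7] [ 0.2875  0.4293  0.4587  0.3629 -0.0138  0.0359 -0.0482] 0.03899
[4, 5, 6, 7] [-0.0445  0.3669  0.3279  0.2499  0.1084  0.0786 -0.24    0.048 ] 0.0339
[-0.001, -0.104, 0.001] [14.7, -58.8, 193.5] deg 5.9
[ 0.00848685  0.00439735 -0.00569325 -0.00717632 -0.00752739 -0.00288854
  0.01116727]
```

Request:
jog_arm:
  plan:
    - [0, -0.104, 0, 15, -59, 193, 1]
    - [0, -0.104, 0, 15, -59, 193, 1]
    - [0, -0.104, 0, 15, -59, 193, 1]
    - [0, -0.104, 0, 15, -59, 193, 1]
    - [0, -0.104, 0, 15, -59, 193, 1]
    - [0, -0.104, 0, 15, -59, 193, 1]
    - [0, -0.104, 0, 15, -59, 193, 1]

```text
time: 2.9
ee_pos: [0.5935, 0.2329, 0.1817]
eef_rot: [0.891, 0.278, 0.343, -0.107]
ft_force: [0.3, -0.1, 1.0]
width: 0.0872
grip_force: 0.0
```

```bash
python3 - <<'E'
from h import *
s=log();print(np.round(s['joint_positions'],2),np.round(s['joint_vel'],3))
D=[json.loads(l) for l in open('log.jsonl')]
for d in D: print(np.degrees((R.from_quat(d[2]).inv()*fk(np.array(d[0]),[0]*6)[1]).magnitude()).round(2))
def fk2(q,x):
    M=R.identity();p=np.array([0,0,x[0]])
    for i in range(7):
        M=M*(R.from_euler('z',-q[i]) if i%2==0 else R.from_euler('y',q[i]))
        if i==0:p=p+M.apply([0,x[4],0])
        if i==2:p=p+M.apply([0,x[5],x[1]])
        if i==4:p=p+M.apply([0,x[6],x[2]])
        if i==6:p=p+M.apply([0,0,x[3]])
    return p
f=lambda y:np.concatenate([fk2(np.array(d[0]),y)-d[1] for d in D]+[1e-3*np.array(y[4:])])
r=least_squares(f,[.3,.4,.4,.25]+[0]*3);print(r.x.round(4),abs(r.fun[:12]).max().round(5))
Rt=lean(np.radians(34.7),np.radians(42),-1);tz=Rt.as_matrix()[:,2];g=np.array([.6434,.2686,.113])
rows([(g+.019*tz,Rt)])
snap('scene','b');b=snap('top','b')
E
```

```text
[ 0.47 -0.06 -0.77  2.13 -0.62  0.41 -0.79] [-0.003 -0.031  0.018  0.009 -0.002 -0.004  0.004]
0.08
0.0
0.0
0.0
[ 2.578e-01  4.492e-01  4.903e-01  3.825e-01 -2.230e-02 -2.330e-02
 -2.000e-04] 0.00016
[0.0, -0.002, -0.001] [-0.6, -1.0, 111.1] deg 0.1
```

Request:
jog_arm:
  plan:
    - [0, 0, 0, 0, -0.5, 25, 1]
    - [0, 0, 0, 0, -1, 50, 1]
    - [0, 0, 0, 0, -1, 75, 1]
    - [0, 0, 0, 0, -1, 95, 1]
    - [0, 0, 0, 0, -1, 105, 1]
    - [0, 0, 0, 0, -1, 111, 1]
    - [0, 0, 0, 0, -1, 111, 1]

```text
time: 3.7
ee_pos: [0.6535, 0.2763, 0.0984]
eef_rot: [0.891, 0.278, 0.343, -0.107]
ft_force: [-0.2, -0.0, 0.6]
width: 0.0872
grip_force: 0.0
```

```bash
cat >> h.py <<'E'
L7=[.2578,.4492,.4903,.3825,-.0223,-.0233,-.0002]
def fk(q,x=L7):
    M=R.identity();p=np.array([0,0,x[0]])
    for i in range(7):
        M=M*(R.from_euler('z',-q[i]) if i%2==0 else R.from_euler('y',q[i]))
        if i==0:p=p+M.apply([0,x[4],0])
        if i==2:p=p+M.apply([0,x[5],x[1]])
        if i==4:p=p+M.apply([0,x[6],x[2]])
        if i==6:p=p+M.apply([0,0,x[3]])
    return p,M*R.from_euler('z',90,degrees=True)
mouth=np.array([.5164,-.2355]);by=np.array([.947,.321]);bx=np.array([.321,-.947])
E
python3 - <<'E'
from h import *
s=log();q0=np.array(s['joint_positions']);print(q0.round(2))
for yw in(108.7,-71.3):
  q=q0
  # transit: pull forward of rack, then turn and move to start, at foot height .065
  wp=[((.6434,.2686),34.7,.133),((.55,.2),34.7,.14),((.5,.14),34.7+(yw-34.7)*.33,.14),((.47,.07),34.7+(yw-34.7)*.66,.14),(tuple(mouth-.25*bx-.008*by),yw,.14),(tuple(mouth-.25*bx-.008*by),yw,.068),(tuple(mouth-.1*bx-.008*by),yw,.068),(tuple(mouth+.02*bx-.008*by),yw,.068)]
  for xy,yy,z in wp:
    Rt=lean(np.radians(yy),np.radians(42),-1);b=ik(np.r_[xy,z]+Rt.as_matrix()[:,2]*.019,Rt,L7,q,1);q=b[1];print(yw,np.round(xy,3),z,round(b[2],3),q.round(2))
E
```

```text
[ 0.19  0.25 -0.62  2.05 -0.11  0.17 -1.23]
108.7 [0.643 0.269] 0.133 0.0 [ 0.21  0.22 -0.64  2.04 -0.14  0.22 -1.21]
108.7 [0.55 0.2 ] 0.14 0.0 [ 0.18 -0.07 -0.46  2.28 -0.86  0.31 -0.52]
108.7 [0.5  0.14] 0.14 0.0 [ 0.34 -0.01 -0.28  2.23 -0.98  0.81  0.19]
108.7 [0.47 0.07] 0.14 0.0 [ 0.45  0.18 -0.19  2.02 -0.75  1.19  0.53]
108.7 [ 0.429 -0.001] 0.14 0.0 [ 0.5   0.34 -0.17  1.82 -0.51  1.49  0.82]
108.7 [ 0.429 -0.001] 0.068 0.0 [ 0.49  0.44 -0.17  1.86 -0.5   1.36  0.88]
108.7 [ 0.477 -0.143] 0.068 0.0 [ 0.59  0.64 -0.09  1.54 -0.42  1.54  0.97]
108.7 [ 0.515 -0.257] 0.068 0.0 [ 0.65  0.83 -0.04  1.22 -0.38  1.71  1.01]
-71.3 [0.643 0.269] 0.133 0.0 [ 0.21  0.22 -0.64  2.04 -0.14  0.22 -1.21]
-71.3 [0.55 0.2 ] 0.14 0.0 [ 0.18 -0.07 -0.46  2.28 -0.86  0.31 -0.52]
-71.3 [0.5  0.14] 0.14 0.0 [ 0.77 -0.5  -1.18  2.39 -0.39  0.3  -1.77]
-71.3 [0.47 0.07] 0.14 0.304 [ 0.94 -0.5  -1.31  2.25  0.05  0.64 -2.6 ]
-71.3 [ 0.429 -0.001] 0.14 0.885 [ 1.32 -0.5  -1.35  2.12 -0.12  0.94 -2.6 ]
-71.3 [ 0.429 -0.001] 0.068 0.939 [ 1.4  -0.5  -1.47  2.25 -0.2   0.73 -2.6 ]
-71.3 [ 0.477 -0.143] 0.068 0.499 [ 1.6  -0.5  -1.47  2.28 -0.08  0.54 -2.6 ]
-71.3 [ 0.515 -0.257] 0.068 0.503 [ 1.75 -0.5  -1.47  2.29 -0.    0.39 -2.59]
```

Request:
jog_arm:
  plan:
    - [0, 0, 0, 0, 0, 0, -1]
    - [0, 0, 0, 0, 0, 0, -1]
    - [0, 0, 0, 0, 0, 0, -1]
    - [0, 0, 0, 0, 0, 0, -1]
    - [0, 0, 0, 0, 0, 0, -1]
    - [0, 0, 0, 0, 0, 0, -1]
    - [0, 0, 0, 0, 0, 0, -1]
  squeeze: 20

```text
time: 4.4
ee_pos: [0.653, 0.2767, 0.0977]
eef_rot: [0.891, 0.278, 0.342, -0.107]
ft_force: [0.1, -0.0, -1.1]
width: 0.0389
grip_force: 0.0
```

Request:
jog_arm:
  plan:
    - [0, 0, 0, 0, 0, 0, -1]
    - [0, 0, 0, 0, 0, 0, -1]
    - [0, 0, 0, 0, 0, 0, -1]
  squeeze: 58

```text
time: 4.7
ee_pos: [0.6531, 0.2767, 0.0977]
eef_rot: [0.891, 0.278, 0.342, -0.107]
ft_force: [0.9, -0.9, 0.5]
width: 0.0168
grip_force: 58.0
```

```bash
python3 - <<'E'
from h import *
s=log();print({k:np.round(v,3).tolist() for k,v in s.items()})
snap('scene','c');snap('top','c')
a=cv2.imread('pics/c_scene.png');cv2.imwrite('pics/crC.png',cv2.resize(a[205:355,195:445],None,fx=3,fy=3,interpolation=2))
E
```

```text
{'time': 4.7, 'joint_positions': [0.187, 0.25, -0.619, 2.053, -0.109, 0.167, -1.227], 'joint_vel': [0.002, 0.001, 0.003, 0.002, -0.0, -0.001, -0.001], 'joint_torque': [-0.651, -45.129, -5.854, -34.075, -0.155, -3.393, 0.086], 'ee_pos': [0.653, 0.277, 0.098], 'eef_rot': [0.891, 0.278, 0.342, -0.107], 'ft_force': [0.937, -0.853, 0.467], 'torque': [-0.532, 0.649, -0.18], 'grip_force': 58.039, 'width': 0.017}
```

View pics/crC.png

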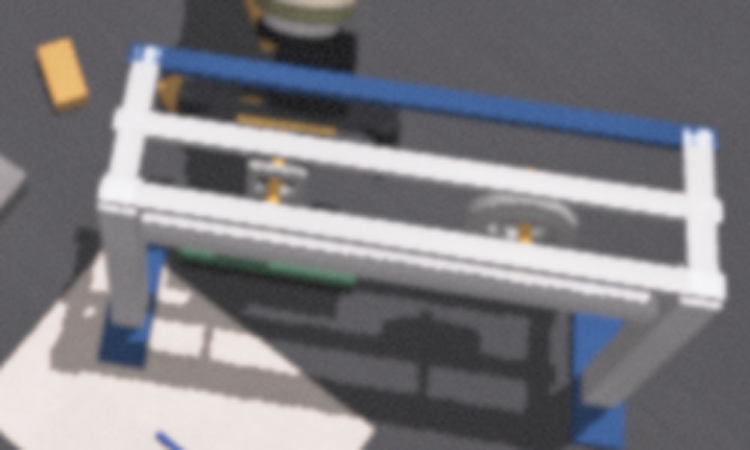

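The crop shows the fingers closed on the handle under the rack. The loop is still on its hook (275,180 in the crop), the green foot is at (270,267), and the ring gauge is undisturbed (525,220).

Request:
jog_arm:
  plan:
    - [0, 0, 0, 3.3, 0, -3.7, -1]
    - [0, 0, 0, 6.7, 0, -7.4, -1]
    - [0, 0, 0, 10, 0, -11.1, -1]
    - [0, 0, 0, 13.7, 0, -15.2, -1]
    - [0, 0, 0, 13.7, 0, -15.2, -1]
    - [0, 0, 0, 13.7, 0, -15.2, -1]

```text
time: 5.4
ee_pos: [0.6531, 0.2766, 0.1184]
eef_rot: [0.891, 0.278, 0.342, -0.107]
ft_force: [0.3, 1.0, -2.8]
width: 0.0168
grip_force: 58.0
```

```bash
python3 - <<'E'
from h import *
s=status.read_state();print({k:np.round(s[k],4).tolist() for k in('ee_pos','ft_force','torque','eef_rot','joint_vel')})
th=np.radians(34.7);ax=np.array([np.cos(th),np.sin(th)]);ay=np.array([-ax[1],ax[0]])
for n,o in(('scene',(.589,.3505)),('top',(.584,.351))):
    c=snap(n,'d');P,H,S,V=masks(c);Z=P[...,2]
    rx=(P[...,:2]-o)@ax; ry=(P[...,:2]-o)@ay;near=(abs(ry+.1)<.12)&(abs(rx)<.08)
    def rng(nm,m): print(n,nm,m.sum(),'x',np.percentile(rx[m],[3,50,97]).round(4),'y',np.percentile(ry[m],[3,50,97]).round(4),'z',np.percentile(Z[m],[3,50,97]).round(3)) if m.sum() else 0
    rng('green',near&(H>45)&(H<85)&(S>60)&(Z>.06)&(Z<.12))
    rng('loop',near&(Z>.22)&(Z<.28)&(S<60)&(abs(ry+.1)<.04)&(abs(rx)<.03))
E
```

```text
{'ee_pos': [0.6531, 0.2766, 0.1184], 'ft_force': [0.2869, 0.9609, -2.8463], 'torque': [-0.7328, 1.0031, -0.0555], 'eef_rot': [0.8909, 0.2784, 0.3423, -0.1073], 'joint_vel': [-0.004, 0.007, 0.0017, 0.0074, 0.0022, -0.0008, -0.0001]}
scene loop 120 x [-0.0028  0.0037  0.0062] y [-0.1209 -0.0989 -0.0775] z [0.221 0.255 0.267]
top green 106 x [0.0036 0.011  0.0198] y [-0.1684 -0.0624 -0.0207] z [0.088 0.096 0.102]
top loop 38 x [-0.005  -0.0032  0.0045] y [-0.1202 -0.0918 -0.0756] z [0.221 0.251 0.269]
```

Request:
jog_arm:
  plan:
    - [0, 0, 0, -7.4, 0, -6.7, -1]
    - [0, 0, 0, -14.9, 0, -13.4, -1]
    - [0, 0, 0, -22.3, 0, -20.1, -1]
    - [0, 0, 0, -29.7, 0, -26.8, -1]
    - [0, 0, 0, -37.1, 0, -33.5, -1]
    - [0, 0, 0, -44.6, 0, -40.1, -1]
    - [0, 0, 0, -44.6, 0, -40.1, -1]

```text
time: 6.2
ee_pos: [0.603, 0.2415, 0.1174]
eef_rot: [0.891, 0.278, 0.342, -0.107]
ft_force: [0.6, 0.2, -2.9]
width: 0.0167
grip_force: 58.0
```

```bash
python3 - <<'E'
from h import *
s=log();print({k:np.round(s[k],4).tolist() for k in('ee_pos','ft_force','torque','eef_rot')})
q=np.array(s['joint_positions']);st=mouth-.25*bx-.008*by
c42=np.radians(42)
for xy,yw,z in[((.57,.215),34.7,.135),((.5,.14),60,.135),((.46,.06),85,.135),(tuple(st),108.7,.125)]:
    Rt=lean(np.radians(yw),c42,-1);p=np.r_[xy,z]+Rt.as_matrix()[:,2]*.019
    b=ik(p,Rt,L7,q,1);q=b[1];print(round(b[2],3),q.round(2));rows([(p,Rt)])
E
```

```text
{'ee_pos': [0.603, 0.2415, 0.1174], 'ft_force': [0.5592, 0.2123, -2.8546], 'torque': [-0.6932, 0.8836, -0.0349], 'eef_rot': [0.8913, 0.2781, 0.3417, -0.107]}
0.0 [ 0.64  0.03 -0.95  2.22 -0.74  0.27 -0.61]
[-0.0, 0.001, -0.001] [-19.7, 3.0, -22.3] deg 0.1
0.0 [ 0.86  0.04 -0.79  2.21 -0.95  0.8   0.2 ]
[0.295, 0.001, -0.329] [-95.1, 19.4, -90.1] deg 25.3
0.0 [ 0.93  0.25 -0.69  2.   -0.62  1.16  0.48]
[0.587, 0.0, -0.653] [-155.9, 58.1, -144.8] deg 50.3
0.0 [ 0.89  0.44 -0.65  1.8  -0.35  1.41  0.69]
[0.864, 0.0, -0.961] [-211.2, 88.2, -181.1] deg 74.0
```

Request:
jog_arm:
  plan:
    - [0, 0, 0, -10, 1.5, -11, -1]
    - [0, 0, 0, -20, 3, -22, -1]
    - [0.086, 0, -0.096, -39, 7, -39, -1]
    - [0.173, 0, -0.192, -58, 11, -56, -1]
    - [0.259, 0, -0.288, -77, 15, -73, -1]
    - [0.346, 0, -0.384, -100, 22, -95, -1]
    - [0.432, 0, -0.481, -118, 34, -111, -1]
    - [0.518, 0, -0.577, -137, 46, -128, -1]
    - [0.605, 0, -0.673, -157, 59, -146, -1]
    - [0.691, 0, -0.769, -175, 69, -158, -1]
    - [0.778, 0, -0.865, -193, 79, -170, -1]
    - [0.864, 0, -0.961, -211, 88, -181, -1]

```text
time: 7.4
ee_pos: [0.4261, 0.0092, 0.1098]
eef_rot: [0.543, 0.76, 0.207, -0.291]
ft_force: [-0.2, 0.1, -1.6]
width: 0.017
grip_force: 58.0
```

Request:
jog_arm:
  plan:
    - [0, 0, 0, 0, 0, 0, -1]
    - [0, 0, 0, 0, 0, 0, -1]
    - [0, 0, 0, 0, 0, 0, -1]

```text
time: 7.7
ee_pos: [0.4257, 0.0124, 0.1111]
eef_rot: [0.544, 0.759, 0.209, -0.291]
ft_force: [0.5, -0.8, -2.1]
width: 0.0168
grip_force: 58.0
```

```bash
python3 - <<'E'
from h import *
from m import box,big
s=log();print({k:np.round(s[k],4).tolist() for k in('ee_pos','ft_force','torque','eef_rot','joint_vel')})
st=mouth-.25*bx-.008*by
Rt=lean(np.radians(108.7),np.radians(42),-1);rows([(np.r_[st,.125]+Rt.as_matrix()[:,2]*.019,Rt)])
Rm=R.from_quat(s['eef_rot']).as_matrix();print('grasp pt',(np.array(s['ee_pos'])-.019*Rm[:,2]).round(4),'st',st)
for n in('scene','top'):
    c=snap(n,'e');P,H,S,V=masks(c);Z=P[...,2]
    g=(H>45)&(H<85)&(S>60)&(np.hypot(P[...,0]-st[0],P[...,1]-st[1])<.13)&(Z>.02);print(n,'foot',box(P[big(g)]),np.percentile(Z[g],[5,50,95]).round(3))
b=[cv2.imread(f'pics/e_{n}.png') for n in('scene','top')]
cv2.imwrite('pics/crE.png',np.hstack([cv2.resize(b[0][80:300,120:340],(400,400)),cv2.resize(b[1][110:290,230:410],(400,400))]))
E
```

```text
{'ee_pos': [0.4257, 0.0124, 0.1111], 'ft_force': [0.5138, -0.7567, -2.1459], 'torque': [-1.0795, -0.4808, -0.1017], 'eef_rot': [0.5442, 0.7587, 0.2089, -0.2908], 'joint_vel': [0.0068, -0.0111, -0.0041, 0.007, 0.0004, 0.006, 0.0073]}
[0.0, 0.001, 0.0] [-1.1, -1.6, -0.7] deg 0.1
grasp pt [4.297e-01 4.000e-04 1.252e-01] st [ 0.428574 -0.001318]
scene foot ('c', [428.7, 5.1], 'size', [39.0, 163.0], 'longaz', np.float32(15.1)) [0.077 0.089 0.093]
top foot ('c', [426.0, 1.4], 'size', [42.0, 160.0], 'longaz', np.float32(18.0)) [0.081 0.089 0.095]
```

View pics/crE.png

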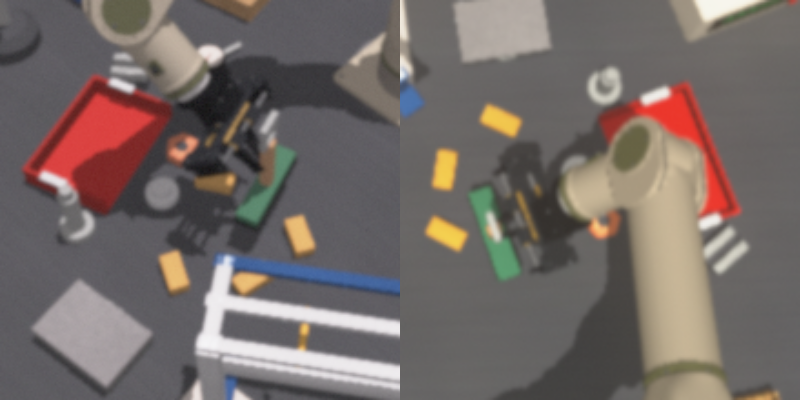

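The scene half (left) shows the squeegee held upright, its green foot at (265,185), clear of every piece. In the top half the foot is at (494,232), to the left of the brass block, with the pieces and bay to the right.

Request:
jog_arm:
  plan:
    - [0, 0, 0, -10, 0, 11.1, -1]
    - [0, 0, 0, -20.1, 0, 22.3, -1]
    - [0, 0, 0, -28.1, 0, 31.2, -1]
    - [0, 0, 0, -33.4, 0, 37.1, -1]
    - [0, 0, 0, -35.5, 0, 39.4, -1]
    - [0, 0, 0, -36.8, 0, 40.9, -1]
    - [0, 0, 0, -36.8, 0, 40.9, -1]

```text
time: 8.5
ee_pos: [0.4256, 0.012, 0.0562]
eef_rot: [0.543, 0.759, 0.209, -0.291]
ft_force: [-0.5, -0.5, -2.6]
width: 0.0169
grip_force: 58.0
```

Request:
jog_arm:
  plan:
    - [0, 0, 0, -0.7, 0, 0.7, -1]
    - [0, 0, 0, -1.3, 0, 1.5, -1]
    - [0, 0, 0, -1.3, 0, 1.5, -1]

```text
time: 8.8
ee_pos: [0.4255, 0.0119, 0.0543]
eef_rot: [0.544, 0.759, 0.209, -0.291]
ft_force: [-0.1, -0.2, -2.8]
width: 0.0167
grip_force: 58.0
```

Request:
jog_arm:
  plan:
    - [0, 0, 0, -0.3, 0, 0.4, -1]
    - [0, 0, 0, -0.7, 0, 0.7, -1]
    - [0, 0, 0, -0.7, 0, 0.7, -1]

```text
time: 9.1
ee_pos: [0.4256, 0.0119, 0.0533]
eef_rot: [0.544, 0.759, 0.209, -0.291]
ft_force: [-0.5, -1.5, -1.6]
width: 0.017
grip_force: 58.0
```

Request:
jog_arm:
  plan:
    - [0, 0, 0, -0.3, 0, 0.4, -1]
    - [0, 0, 0, -0.7, 0, 0.7, -1]
    - [0, 0, 0, -0.7, 0, 0.7, -1]

```text
time: 9.4
ee_pos: [0.4254, 0.012, 0.0527]
eef_rot: [0.543, 0.759, 0.209, -0.292]
ft_force: [-2.3, -1.9, 5.0]
width: 0.0167
grip_force: 58.0
```

```bash
python3 - <<'E'
from h import *
from m import box,big
s=status.read_state();print({k:np.round(s[k],4).tolist() for k in('ee_pos','ft_force','torque','eef_rot')})
for n in('scene','top'):
    c=snap(n,'f');P,H,S,V=masks(c);Z=P[...,2]
    g=(H>45)&(H<85)&(S>60)&(np.hypot(P[...,0]-.4286,P[...,1])<.13)&(Z>.005);print(n,'foot',box(P[big(g)]),np.percentile(Z[g],[5,50,95]).round(4))
E
```

```text
{'ee_pos': [0.4254, 0.012, 0.0527], 'ft_force': [-2.3323, -1.8708, 4.9806], 'torque': [-0.3095, 0.1704, 0.4938], 'eef_rot': [0.5433, 0.759, 0.2093, -0.2915]}
scene foot ('c', [429.5, 1.5], 'size', [40.0, 163.0], 'longaz', np.float32(18.1)) [0.0204 0.0304 0.035 ]
top foot ('c', [427.2, 1.9], 'size', [45.0, 164.0], 'longaz', np.float32(16.1)) [0.0222 0.0311 0.0377]
```

Request:
jog_arm:
  plan:
    - [0, 0, 0, -7.2, 0, -6.9, -1]
    - [0, 0, 0, -14.7, 0, -13.6, -1]
    - [0, 0, 0, -22.1, 0, -20.3, -1]
    - [0, 0, 0, -29.5, 0, -27, -1]
    - [0, 0, 0, -37, 0, -33.7, -1]
    - [0, 0, 0, -44.4, 0, -40.3, -1]
    - [0, 0, 0, -51.8, 0, -47, -1]
    - [0, 0, 0, -59.2, 0, -53.7, -1]
    - [0, 0, 0, -66.7, 0, -60.4, -1]
    - [0, 0, 0, -74.1, 0, -67.1, -1]
    - [0, 0, 0, -81.5, 0, -73.8, -1]
    - [0, 0, 0, -89, 0, -80.5, -1]

```text
time: 10.7
ee_pos: [0.4642, -0.1011, 0.053]
eef_rot: [0.543, 0.759, 0.21, -0.292]
ft_force: [-0.6, 5.8, 4.9]
width: 0.0167
grip_force: 58.0
```

```bash
cat > lk.py <<'E'
from h import *
from m import box,big
import sys
t=sys.argv[1]
s=status.read_state();print({k:np.round(s[k],4).tolist() for k in('time','ee_pos','ft_force','torque','eef_rot')})
def bay(p): d=np.asarray(p)[...,:2]-mouth; return np.stack([d@bx,d@by],-1)*1000
Rm=R.from_quat(s['eef_rot']).as_matrix();print('foot bay',bay(np.array(s['ee_pos'])-.019*Rm[:,2]).round(1))
for n in('scene','top'):
    c=snap(n,t);P,H,S,V=masks(c);Z=P[...,2];B=bay(P);dx={'scene':-2,'top':2}[n]
    near=(B[...,0]>-300)&(B[...,0]<170)&(abs(B[...,1])<140)
    def rep(nm,m):
        k,l,st,_=cv2.connectedComponentsWithStats(m.astype(np.uint8))
        for i in range(1,k):
            if st[i,4]>25:
                q=B[l==i];print(n,nm,st[i,4],'x',np.percentile(q[:,0],[2,98]).round(0),'y',np.percentile(q[:,1],[2,98]).round(0),'z',np.median(Z[l==i]).round(3))
    rep('brass',near&(H>=14)&(H<28)&(S>120)&(Z>.012)&(Z<.035))
    rep('hex',near&(H>=4)&(H<14)&(S>90)&(Z>.012)&(Z<.035))
    rep('hub',near&(S<50)&(Z>.012)&(Z<.036)&(V>100))
    rep('green',near&(H>45)&(H<85)&(S>60)&(Z>.01)&(Z<.06))
E
python3 lk.py g; python3 -c "
import cv2,numpy as np
b=[cv2.imread(f'pics/g_{n}.png') for n in('scene','top')]
cv2.imwrite('pics/crG.png',np.hstack([cv2.resize(b[0][80:260,100:280],(400,400)),cv2.resize(b[1][110:290,230:410],(400,400))]))"
```

```text
{'time': 10.7, 'ee_pos': [0.4642, -0.1011, 0.053], 'ft_force': [-0.6237, 5.8045, 4.9167], 'torque': [1.2796, 0.2529, -0.0721], 'eef_rot': [0.5429, 0.7588, 0.2099, -0.2922]}
foot bay [-131.2   -6.3]
scene brass 97 x [-117.  -61.] y [-26.  -4.] z 0.025
scene hub 224 x [-98. -44.] y [22. 75.] z 0.02
scene green 460 x [-168. -129.] y [-81.  74.] z 0.035
top brass 43 x [-300. -278.] y [102. 138.] z 0.025
top brass 41 x [-126.  -90.] y [-42. -25.] z 0.024
top hub 43 x [-102.  -80.] y [30. 70.] z 0.018
top green 360 x [-168. -129.] y [-84.  67.] z 0.035
```

View pics/crG.png

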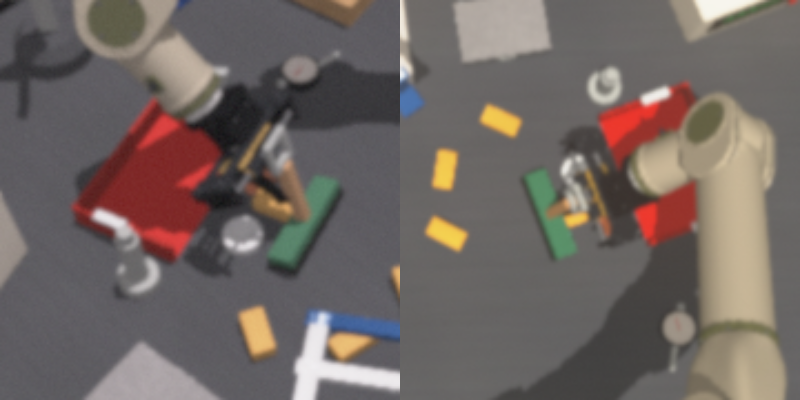

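The squeegee has pitched in the grip: the top of its handle leads, with the foot at (305,225) in the scene half and dragging. The brass block is just ahead of the foot and the hub is at (243,235). I'll measure the tilt before going on.

```bash
cat > tilt.py <<'E'
from h import *
import sys
from lk import bay
def tilt(t):
  for n in('scene','top'):
    c=load(n,t);P,H,S,V=masks(c);Z=P[...,2];B=bay(P)
    s=status.read_state();Rm=R.from_quat(s['eef_rot']).as_matrix();f=bay(np.array(s['ee_pos'])-.019*Rm[:,2])
    g=(H>45)&(H<85)&(S>60)&(abs(B[...,0]-f[0])<60)&(abs(B[...,1]-f[1])<90)&(Z>.005)&(Z<.07)
    A=np.c_[B[g],np.ones(g.sum())];z=Z[g]*1000
    k=np.ones(len(z),bool)
    for _ in range(4): w=np.linalg.lstsq(A[k],z[k],rcond=None)[0];k=abs(A@w-z)<3
    print(n,'green plane slope x,y deg',np.degrees(np.arctan(w[:2])).round(1),'zc',round(float(w@[*f,1]),1),k.sum(),len(z),'xr',np.percentile(B[g][k][:,0],[1,99]).round(0))
    h=(H>=5)&(H<22)&(S>50)&(S<190)&(abs(B[...,0]-f[0])<60)&(abs(B[...,1]-f[1])<20)&(Z>.05)&(Z<.2)
    st=(S<60)&(abs(B[...,0]-f[0])<90)&(abs(B[...,1]-f[1])<30)&(Z>.16)&(Z<.22)
    for nm,m in(('wood',h),('loop',st)):
      if m.sum()>5: print(n,nm,m.sum(),'x',np.percentile(B[m][:,0],[5,50,95]).round(0),'y',np.median(B[m][:,1]).round(0),'z',np.percentile(Z[m],[5,50,95]).round(3))
if __name__=='__main__': tilt(sys.argv[1])
E
sed -i 's/^t=sys.argv\[1\]/t=sys.argv[1] if __name__=="__main__" else None/; s/^s=status/if t:\n  pass\ns=status/' lk.py
python3 - <<'E'
# keep lk's helper importable: move bay() into h.py
t=open('tilt.py').read().replace('from lk import bay\n','');open('tilt.py','w').write(t)
open('h.py','a').write("def bay(p): d=np.asarray(p)[...,:2]-mouth; return np.stack([d@bx,d@by],-1)*1000\n")
E
python3 tilt.py g; python3 tilt.py f
```

```text
scene green plane slope x,y deg [-6.4  0. ] zc 33.0 253 460 xr [-167. -129.]
scene wood 277 x [-148. -128.  -73.] y 2.0 z [0.061 0.108 0.169]
scene loop 392 x [-116.  -68.  -42.] y -5.0 z [0.163 0.185 0.201]
top green plane slope x,y deg [-10.2   0.3] zc 31.6 181 361 xr [-167. -129.]
top wood 114 x [-149. -123.  -71.] y -9.0 z [0.067 0.149 0.176]
top loop 221 x [-113.  -67.  -44.] y -8.0 z [0.164 0.188 0.204]Traceback (most recent call last):
  File "tilt.py", line 16, in <module>
    if __name__=='__main__': tilt(sys.argv[1])
                             ~~~~^^^^^^^^^^^^^
  File "tilt.py", line 11, in tilt
    print(n,'green plane slope x,y deg',np.degrees(np.arctan(w[:2])).round(1),'zc',round(float(w@[*f,1]),1),k.sum(),len(z),'xr',np.percentile(B[g][k][:,0],[1,99]).round(0))
                                                                                                                                ~~~~~~~~~~~~~^^^^^^^^^^^^^^^^^^^^^
    return _quantile_unchecked(
        a, q, axis, out, overwrite_input, method, keepdims, weights)
    return _ureduce(a,
                    func=_quantile_ureduce_func,
    ...<5 lines>...
                    overwrite_input=overwrite_input,
                    method=method)
    r = func(a, **kwargs)
    result = _quantile(arr,
                       quantiles=q,
    ...<2 lines>...
                       out=out,
                       weights=wgt)
    slices_having_nans = np.isnan(arr[-1, ...])
                                  ~~~^^^^^^^^^
IndexError: index -1 is out of bounds for axis 0 with size 0
```

```bash
python3 - <<'E'
from h import *
for t,fx in(('f',-252),('g',-131)):
  for n in('scene','top'):
    c=load(n,t);P,H,S,V=masks(c);Z=P[...,2];B=bay(P);X=B[...,0]-fx
    g=(H>45)&(H<85)&(S>60)&(abs(X)<60)&(abs(B[...,1]+7)<95)&(Z>.0)&(Z<.07)
    print(t,n,'foot',[(int(x),int((g&(abs(X-x)<2.5)).sum()),round(float(np.median(Z[g&(abs(X-x)<2.5)])),3)) for x in range(-45,40,5) if (g&(abs(X-x)<2.5)).sum()>3])
    h=(H>=3)&(H<22)&(S>50)&(S<200)&(abs(X)<60)&(abs(B[...,1]+7)<14)&(Z>.035)&(Z<.2)
    print(t,n,'wood z:x',[(z,int((h&(abs(Z*1000-z)<5)).sum()),np.percentile(X[h&(abs(Z*1000-z)<5)],[10,50,90]).round(0).tolist()) for z in range(40,200,10) if (h&(abs(Z*1000-z)<5)).sum()>3])
E
```

```text
f scene foot [(-20, 75, 0.026), (-15, 63, 0.031), (-10, 63, 0.031), (-5, 54, 0.03), (0, 42, 0.031), (5, 41, 0.03), (10, 35, 0.031), (15, 31, 0.03), (20, 8, 0.028)]
f scene wood z:x [(40, 8, [-7.0, 2.0, 7.0]), (50, 12, [-9.0, -4.0, 8.0]), (60, 11, [-10.0, -6.0, 2.0]), (70, 13, [-10.0, -1.0, 4.0]), (80, 11, [-10.0, -8.0, -0.0]), (90, 16, [-10.0, -2.0, 7.0]), (100, 14, [-9.0, -0.0, 9.0]), (110, 12, [-10.0, -4.0, 6.0]), (120, 13, [-10.0, -1.0, 9.0]), (130, 10, [-10.0, -5.0, 2.0]), (140, 12, [-11.0, -10.0, -2.0]), (150, 15, [-10.0, -6.0, 54.0]), (160, 13, [40.0, 56.0, 58.0]), (170, 16, [42.0, 57.0, 59.0])]
f top foot [(-20, 48, 0.031), (-15, 48, 0.032), (-10, 41, 0.031), (-5, 36, 0.032), (0, 33, 0.032), (5, 32, 0.032), (10, 34, 0.03), (15, 31, 0.031), (20, 8, 0.015)]
f top wood z:x [(150, 8, [-11.0, -9.0, 7.0]), (160, 10, [50.0, 54.0, 56.0]), (170, 8, [55.0, 57.0, 59.0])]
g scene foot [(-35, 120, 0.032), (-30, 59, 0.039), (-25, 59, 0.038), (-20, 49, 0.037), (-15, 44, 0.036), (-10, 46, 0.034), (-5, 38, 0.033), (0, 34, 0.033), (5, 8, 0.029)]
g scene wood z:x [(50, 17, [-22.0, -19.0, -7.0]), (60, 18, [-19.0, -17.0, -3.0]), (70, 16, [-17.0, -14.0, -3.0]), (80, 15, [-15.0, -11.0, -2.0]), (90, 21, [-14.0, -7.0, 30.0]), (100, 22, [-11.0, -3.0, 10.0]), (110, 27, [-8.0, -1.0, 28.0]), (120, 20, [-5.0, 3.0, 17.0]), (130, 18, [-4.0, -1.0, 8.0]), (140, 15, [-1.0, 3.0, 9.0]), (150, 18, [2.0, 6.0, 23.0]), (160, 10, [53.0, 54.0, 57.0]), (170, 19, [55.0, 57.0, 59.0])]
g top foot [(-35, 55, 0.036), (-30, 53, 0.038), (-25, 44, 0.038), (-20, 45, 0.035), (-15, 43, 0.034), (-10, 43, 0.033), (-5, 42, 0.031), (0, 35, 0.032)]
g top wood z:x [(80, 4, [-16.0, -15.0, -15.0]), (90, 11, [-13.0, 2.0, 8.0]), (100, 6, [-11.0, -9.0, 7.0]), (120, 7, [-6.0, -4.0, 21.0]), (130, 4, [-5.0, -3.0, 5.0]), (140, 6, [-2.0, -0.0, 27.0]), (150, 13, [1.0, 6.0, 9.0]), (160, 11, [10.0, 50.0, 56.0]), (170, 10, [54.0, 57.0, 59.0])]
```

Request:
jog_arm:
  plan:
    - [0, -0.06, 0, 0.6, 0, 1.5, -1]
    - [0, -0.12, 0, 1.5, 0, 3, -1]
    - [0, -0.18, 0, 2.3, 0, 4.6, -1]
    - [0, -0.227, 0, 3.1, 0, 6.3, -1]
    - [0, -0.227, 0, 3.1, 0, 6.3, -1]

```text
time: 11.3
ee_pos: [0.4624, -0.0953, 0.0505]
eef_rot: [0.563, 0.788, 0.146, -0.202]
ft_force: [-0.2, -0.2, -2.5]
width: 0.0164
grip_force: 58.0
```

```bash
cat > bins.py <<'E'
from h import *
import sys
t=sys.argv[1];s=status.read_state();Rm=R.from_quat(s['eef_rot']).as_matrix();gp=np.array(s['ee_pos'])-.019*Rm[:,2];f=bay(gp);fx=f[0]
print('t',s['time'],'F',np.round(s['ft_force'],1),'grasp bay',f.round(1),'z',gp[2].round(4),'lean',np.degrees(np.arccos(-Rm[2,2])).round(1),'w',round(s['width'],4))
E_=[]
for n in('scene','top'):
    c=snap(n,t);P,H,S,V=masks(c);Z=P[...,2];B=bay(P);X=B[...,0]-fx
    g=(H>45)&(H<85)&(S>60)&(abs(X)<60)&(abs(B[...,1]-f[1])<95)&(Z>.0)&(Z<.09)
    print(n,'foot',[(int(x),round(float(np.median(Z[g&(abs(X-x)<2.5)])),3)) for x in range(-45,40,5) if (g&(abs(X-x)<2.5)).sum()>6],'y',np.percentile(B[g][:,1],[2,98]).round(0))
    if n=='scene':
        h=(H>=3)&(H<22)&(S>50)&(S<200)&(abs(X)<60)&(abs(B[...,1]-f[1])<14)&(Z>.035)&(Z<.155)
        e=[(z,np.percentile(X[m],10)) for z in range(40,160,10) for m in[h&(abs(Z*1000-z)<5)] if m.sum()>5]
        print('back edge z:x',[(z,round(float(x))) for z,x in e]);
        if len(e)>3: k=np.polyfit(*np.array(e).T,1);print('tilt deg (+ = top fwd)',np.degrees(np.arctan(k[0])).round(1))
E
python3 bins.py h
```

```text
t 11.3 F [-0.2 -0.2 -2.5] grasp bay [-140.9   -6.1] z 0.0671 lean 28.9 w 0.0164
scene foot [(-20, 0.029), (-15, 0.031), (-10, 0.031), (-5, 0.032), (0, 0.034), (5, 0.033), (10, 0.032), (15, 0.034)] y [-81.  75.]
back edge z:x [(50, -14), (60, -15), (70, -15), (80, -16), (90, -15), (100, -17), (110, -18), (120, -19), (130, -20), (140, -21), (150, -21)]
tilt deg (+ = top fwd) -4.4
top foot [(-25, 0.029), (-20, 0.03), (-15, 0.03), (-10, 0.031), (-5, 0.032), (0, 0.032), (5, 0.034), (10, 0.033), (15, 0.031), (20, 0.014)] y [-86.  68.]
```

Request:
jog_arm:
  plan:
    - [0, 0.04, 0, 0.4, 0, 0.6, -1]
    - [0, 0.075, 0, 0.7, 0, 1.3, -1]
    - [0, 0.075, 0, 0.7, 0, 1.3, -1]
    - [0, 0.075, 0, 0.7, 0, 1.3, -1]

```text
time: 11.8
ee_pos: [0.4633, -0.0969, 0.0498]
eef_rot: [0.559, 0.778, 0.169, -0.232]
ft_force: [0.3, -7.3, 15.2]
width: 0.0163
grip_force: 58.0
```

```bash
python3 bins.py i
```

```text
t 11.8 F [ 0.3 -7.3 15.2] grasp bay [-137.9   -5.9] z 0.0657 lean 33.4 w 0.0163
scene foot [(-25, 0.027), (-20, 0.029), (-15, 0.031), (-10, 0.031), (-5, 0.032), (0, 0.032), (5, 0.032), (10, 0.031), (15, 0.029)] y [-81.  75.]
back edge z:x [(40, -12), (50, -14), (60, -14), (70, -15), (80, -15), (90, -12), (100, -16), (110, -15), (120, -16), (130, -16), (140, -17), (150, -16)]
tilt deg (+ = top fwd) -1.9
top foot [(-25, 0.03), (-20, 0.031), (-15, 0.032), (-10, 0.03), (-5, 0.03), (0, 0.031), (5, 0.031), (10, 0.031), (15, 0.028)] y [-85.  69.]
```

Request:
jog_arm:
  plan:
    - [0, 0, 0, 0.4, 0, -0.7, -1]
    - [0, 0, 0, 0.8, 0, -1.3, -1]
    - [0, 0, 0, 0.8, 0, -1.3, -1]

```text
time: 12.2
ee_pos: [0.4612, -0.0951, 0.0498]
eef_rot: [0.558, 0.778, 0.168, -0.234]
ft_force: [0.7, -1.0, -1.8]
width: 0.0163
grip_force: 58.0
```

Request:
jog_arm:
  plan:
    - [0, 0, 0, -8.3, 0, -5.5, -1]
    - [0, 0, 0, -16.7, 0, -11, -1]
    - [0, 0, 0, -25, 0, -16.5, -1]
    - [0, 0, 0, -33.4, 0, -22, -1]
    - [0, 0, 0, -41.7, 0, -27.5, -1]
    - [0, 0, 0, -50.1, 0, -33, -1]
    - [0, 0, 0, -50.1, 0, -33, -1]

```text
time: 12.9
ee_pos: [0.4815, -0.1532, 0.0504]
eef_rot: [0.559, 0.778, 0.167, -0.232]
ft_force: [-0.2, 0.8, -3.1]
width: 0.0167
grip_force: 58.0
```

```bash
python3 bins.py j; python3 lk.py j2
```

```text
t 12.9 F [-0.2  0.8 -3.1] grasp bay [-78.7  -6.7] z 0.0662 lean 33.2 w 0.0167
scene foot [(-25, 0.027), (-20, 0.031), (-15, 0.032), (-10, 0.032), (-5, 0.032), (0, 0.032), (5, 0.032), (10, 0.031)] y [-82.  73.]
back edge z:x [(50, -15), (60, -16), (70, -15), (80, -15), (90, -14), (100, -14), (110, -16), (120, -15), (130, -15), (140, -16), (150, -16)]
tilt deg (+ = top fwd) -0.4
top foot [(-30, 0.031), (-25, 0.03), (-20, 0.032), (-15, 0.031), (-10, 0.03), (-5, 0.031), (0, 0.031), (5, 0.032), (10, 0.029)] y [-85.  68.]
{'time': 13.0, 'ee_pos': [0.4811, -0.1516, 0.0506], 'ft_force': [-0.8815, 0.002, -3.0211], 'torque': [-0.9467, -0.4425, 0.0526], 'eef_rot': [0.558, 0.7788, 0.1673, -0.2325]}
foot bay [-80.3  -6.5]
scene brass 122 x [-58.  -1.] y [-30.   1.] z 0.025
scene hub 223 x [-67.  -7.] y [20. 75.] z 0.021
scene green 401 x [-105.  -71.] y [-83.  73.] z 0.031
top brass 41 x [-300. -278.] y [101. 139.] z 0.024
top hex 43 x [-61. -41.] y [-86. -48.] z 0.025
top hub 51 x [-72. -42.] y [25. 69.] z 0.018
top green 340 x [-107.  -69.] y [-86.  67.] z 0.032
```

Request:
jog_arm:
  plan:
    - [0, 0, 0, -8.3, 0, -5.5, -1]
    - [0, 0, 0, -16.7, 0, -11, -1]
    - [0, 0, 0, -25, 0, -16.5, -1]
    - [0, 0, 0, -33.4, 0, -22, -1]
    - [0, 0, 0, -41.7, 0, -27.5, -1]
    - [0, 0, 0, -50.1, 0, -33, -1]
    - [0, 0, 0, -58.4, 0, -38.5, -1]
    - [0, 0, 0, -66.8, 0, -44, -1]
    - [0, 0, 0, -71, 0, -46.8, -1]
    - [0, 0, 0, -71, 0, -46.8, -1]

```text
time: 14.1
ee_pos: [0.5086, -0.233, 0.0505]
eef_rot: [0.558, 0.779, 0.167, -0.232]
ft_force: [-0.6, 0.5, -3.1]
width: 0.0167
grip_force: 58.0
```

```bash
python3 bins.py k; python3 lk.py k2;  python3 -c "
import cv2,numpy as np
b=[cv2.imread(f'pics/k_{n}.png') for n in('scene','top')]
cv2.imwrite('pics/crK.png',np.hstack([cv2.resize(b[0][80:260,100:280],(400,400)),cv2.resize(b[1][110:290,230:410],(400,400))]))"
```

```text
t 14.1 F [-0.6  0.5 -3.1] grasp bay [ 5.5 -6.6] z 0.0663 lean 33.3 w 0.0167
scene foot [(-25, 0.027), (-20, 0.032), (-15, 0.033), (-10, 0.031), (-5, 0.033), (0, 0.032), (5, 0.032), (10, 0.03)] y [-79.  73.]
back edge z:x [(40, -15), (50, -15), (60, -15), (70, -15), (80, -16), (90, -15), (100, -15), (110, -15), (120, -15), (130, -15), (140, -15), (150, -15)]
tilt deg (+ = top fwd) -0.0
top foot [(-30, 0.03), (-25, 0.031), (-20, 0.032), (-15, 0.031), (-10, 0.032), (-5, 0.031), (0, 0.031), (5, 0.031)] y [-83.  66.]
{'time': 14.2, 'ee_pos': [0.5084, -0.232, 0.0506], 'ft_force': [-0.3965, 0.7816, -3.0627], 'torque': [-0.9178, -0.4157, -0.024], 'eef_rot': [0.558, 0.7789, 0.1672, -0.2324]}
foot bay [ 4.6 -6.5]
scene brass 128 x [28. 86.] y [-31.   0.] z 0.024
scene hub 205 x [17. 78.] y [18. 72.] z 0.021
scene green 382 x [-20.  12.] y [-79.  74.] z 0.032
top brass 43 x [-300. -278.] y [102. 140.] z 0.024
top hex 65 x [22. 50.] y [-91. -47.] z 0.025
top hub 61 x [15. 50.] y [23. 61.] z 0.024
top green 323 x [-23.  12.] y [-83.  66.] z 0.032
```

View pics/crK.png

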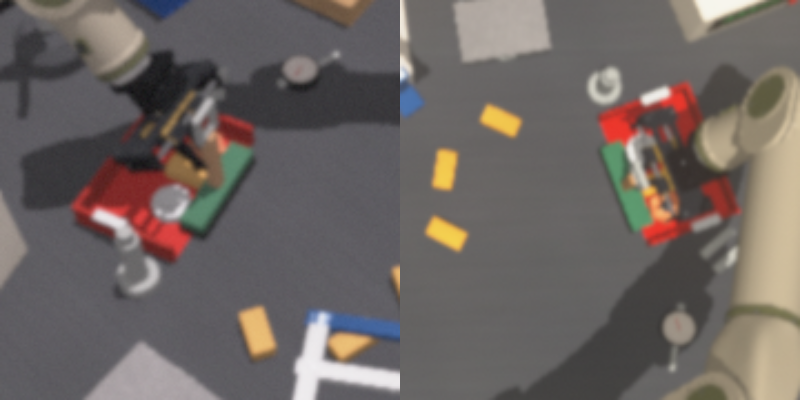

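Request:
jog_arm:
  plan:
    - [0, 0, 0, -8.4, 0, -5.5, -1]
    - [0, 0, 0, -16.7, 0, -11, -1]
    - [0, 0, 0, -16.7, 0, -11, -1]
    - [0, 0, 0, -10, 0, -6.5, -1]
    - [0, 0, 0, 2, 0, 1.3, -1]
    - [0, 0, 0, 16, 0, 10.5, -1]
    - [0, 0, 0, 32, 0, 21, -1]
    - [0, 0, 0, 48, 0, 31.5, -1]
    - [0, 0, 0, 64, 0, 42, -1]
    - [0, 0, 0, 80, 0, 52.5, -1]
    - [0, 0, 0, 92, 0, 60.3, -1]
    - [0, 0, 0, 92, 0, 60.3, -1]

```text
time: 15.5
ee_pos: [0.4721, -0.1253, 0.0513]
eef_rot: [0.557, 0.78, 0.167, -0.233]
ft_force: [-0.5, -0.3, -1.5]
width: 0.0165
grip_force: 58.0
```

```bash
python3 bins.py l; python3 lk.py l2
```

```text
t 15.5 F [-0.5 -0.3 -1.5] grasp bay [-108.2   -6.5] z 0.0672 lean 33.3 w 0.0165
scene foot [(-25, 0.028), (-20, 0.032), (-15, 0.033), (-10, 0.033), (-5, 0.033), (0, 0.033), (5, 0.033), (10, 0.033)] y [-82.  74.]
back edge z:x [(40, -11), (50, -14), (60, -14), (70, -14), (80, -15), (90, -16), (100, -16), (110, -15), (120, -16), (130, -16), (140, -16), (150, -15)]
tilt deg (+ = top fwd) -1.8
top foot [(-25, 0.029), (-20, 0.032), (-15, 0.032), (-10, 0.032), (-5, 0.032), (0, 0.032), (5, 0.033), (10, 0.031), (15, 0.031)] y [-87.  68.]
{'time': 15.6, 'ee_pos': [0.4729, -0.128, 0.051], 'ft_force': [-0.0921, -0.1539, -2.6778], 'torque': [-0.9869, -0.4747, 0.0348], 'eef_rot': [0.5579, 0.7791, 0.167, -0.2323]}
foot bay [-105.3   -6.7]
scene brass 137 x [ 56. 108.] y [-37.  -0.] z 0.025
scene hex 148 x [ 50. 100.] y [-89. -38.] z 0.025
scene hub 201 x [47. 99.] y [16. 71.] z 0.02
scene green 421 x [-129.  -93.] y [-82.  74.] z 0.032
top brass 42 x [-300. -278.] y [101. 140.] z 0.024
top hex 112 x [45. 90.] y [-95. -46.] z 0.023
top green 339 x [-131.  -92.] y [-86.  68.] z 0.031
```

Request:
jog_arm:
  plan:
    - [0, 0, 0, -0.3, 0, 0.4, -1]
    - [0, 0, 0, -0.5, 0, 0.8, -1]
    - [0, 0, 0, -0.5, 0, 0.8, -1]

```text
time: 16.0
ee_pos: [0.473, -0.1278, 0.0499]
eef_rot: [0.558, 0.779, 0.167, -0.233]
ft_force: [-0.6, -1.0, -1.5]
width: 0.0165
grip_force: 58.0
```

Request:
jog_arm:
  plan:
    - [0, 0, 0, -0.3, 0, 0.4, -1]
    - [0, 0, 0, -0.3, 0, 0.4, -1]

```text
time: 16.2
ee_pos: [0.473, -0.1278, 0.0496]
eef_rot: [0.558, 0.779, 0.167, -0.233]
ft_force: [-0.5, -1.5, -0.2]
width: 0.0166
grip_force: 58.0
```

Request:
jog_arm:
  plan:
    - [0, 0, 0, -0.2, 0, 0.3, -1]
    - [0, 0, 0, -0.3, 0, 0.4, -1]
    - [0, 0, 0, -0.3, 0, 0.4, -1]

```text
time: 16.5
ee_pos: [0.4732, -0.1281, 0.0495]
eef_rot: [0.558, 0.779, 0.167, -0.232]
ft_force: [-1.2, -2.2, 5.2]
width: 0.0167
grip_force: 58.0
```

```bash
python3 bins.py n
```

```text
t 16.5 F [-1.2 -2.2  5.2] grasp bay [-105.2   -6.5] z 0.0654 lean 33.3 w 0.0167
scene foot [(-25, 0.026), (-20, 0.03), (-15, 0.031), (-10, 0.03), (-5, 0.031), (0, 0.032), (5, 0.03), (10, 0.031)] y [-82.  74.]
back edge z:x [(50, -15), (60, -14), (70, -15), (80, -16), (90, -15), (100, -15), (110, -16), (120, -16), (130, -16), (140, -15), (150, -15)]
tilt deg (+ = top fwd) -0.3
top foot [(-25, 0.031), (-20, 0.03), (-15, 0.032), (-10, 0.031), (-5, 0.031), (0, 0.03), (5, 0.03), (10, 0.03), (15, 0.021)] y [-86.  69.]
```

Request:
jog_arm:
  plan:
    - [0, 0, 0, 0.1, 0, -0.2, -1]
    - [0, 0, 0, 0.3, 0, -0.4, -1]
    - [0, 0, 0, 0.3, 0, -0.4, -1]
  squeeze: 8

```text
time: 16.9
ee_pos: [0.473, -0.1276, 0.0496]
eef_rot: [0.558, 0.779, 0.167, -0.233]
ft_force: [-0.3, -1.9, 2.9]
width: 0.0179
grip_force: 8.0
```

Request:
jog_arm:
  plan:
    - [0, 0, 0, 0, 0, 0, -0.5]
    - [0, 0, 0, 0, 0, 0, -0.4]
    - [0, 0, 0, 0, 0, 0, -0.2]
    - [0, 0, 0, 0, 0, 0, 0.2]
    - [0, 0, 0, 0, 0, 0, 0.6]
    - [0, 0, 0, 0, 0, 0, 0.6]
    - [0, 0, 0, 0, 0, 0, 0.6]
    - [0, 0, 0, 0, 0, 0, 0.6]

```text
time: 17.7
ee_pos: [0.4729, -0.1276, 0.0495]
eef_rot: [0.558, 0.779, 0.167, -0.233]
ft_force: [0.8, -0.0, -0.6]
width: 0.0652
grip_force: 0.0
```

```bash
python3 bins.py o
```

```text
t 17.7 F [ 0.8 -0.  -0.6] grasp bay [-105.7   -6.5] z 0.0654 lean 33.3 w 0.0652
scene foot [(-25, 0.026), (-20, 0.03), (-15, 0.031), (-10, 0.032), (-5, 0.031), (0, 0.031), (5, 0.031), (10, 0.031), (15, 0.03)] y [-82.  74.]
back edge z:x [(40, -13), (50, -14), (60, -13), (70, -13), (80, -14), (90, -14), (100, -14), (110, -14), (120, -14), (130, -14), (140, -15), (150, -14)]
tilt deg (+ = top fwd) -0.7
top foot [(-25, 0.03), (-20, 0.029), (-15, 0.03), (-10, 0.032), (-5, 0.031), (0, 0.031), (5, 0.029), (10, 0.03), (15, 0.02)] y [-86.  68.]
```

Standing free and upright. Retreating towards +bay x and up.

Request:
jog_arm:
  plan:
    - [0, 0, 0, -2, 0, -9.7, 0.6]
    - [0, 0, 0, -4, 0, -19.4, 0.6]
    - [0, 0, 0, -7, 0, -34, 0.6]
    - [0, 0, 0, -11, 0, -53, 0.6]
    - [0, 0, 0, -15, 0, -73, 0.6]
    - [0, 0, 0, -20, 0, -97, 0.6]
    - [0, 0, 0, -20, 0, -137, 0.6]
    - [0, 0, 0, -20, 0, -177, 0.6]
    - [0, 0, 0, -20, 0, -217, 0.6]
    - [0, 0, 0, -20, 0, -217, 0.6]
    - [0, 0, 0, -20, 0, -217, 0.6]

```text
time: 18.9
ee_pos: [0.5169, -0.2572, 0.2206]
eef_rot: [0.558, 0.779, 0.168, -0.232]
ft_force: [-0.1, -0.3, -0.4]
width: 0.0697
grip_force: 0.0
```

```bash
python3 lk.py p;  python3 -c "
import cv2,numpy as np
b=[cv2.imread(f'pics/p_{n}.png') for n in('scene','top')]
cv2.imwrite('pics/crP.png',np.hstack([cv2.resize(b[0][80:320,100:440],(440,400)),cv2.resize(b[1][100:290,220:390],(358,400))]))"
```

```text
{'time': 18.9, 'ee_pos': [0.5169, -0.2572, 0.2206], 'ft_force': [-0.1057, -0.3345, -0.4016], 'torque': [-0.5243, -0.3166, -0.0219], 'eef_rot': [0.5582, 0.7789, 0.1675, -0.2318]}
foot bay [31.1 -6.5]
scene brass 185 x [ 46. 107.] y [-39.   0.] z 0.025
scene hex 169 x [ 47. 100.] y [-91. -38.] z 0.025
scene hub 201 x [46. 98.] y [16. 69.] z 0.021
scene green 416 x [-130.  -94.] y [-82.  74.] z 0.03
top brass 42 x [-300. -278.] y [102. 139.] z 0.026
top brass 135 x [ 43. 107.] y [-37.  -5.] z 0.024
top hex 119 x [45. 99.] y [-95. -47.] z 0.024
top hub 121 x [44. 92.] y [11. 64.] z 0.021
top green 334 x [-132.  -93.] y [-85.  67.] z 0.031
```

View pics/crP.png

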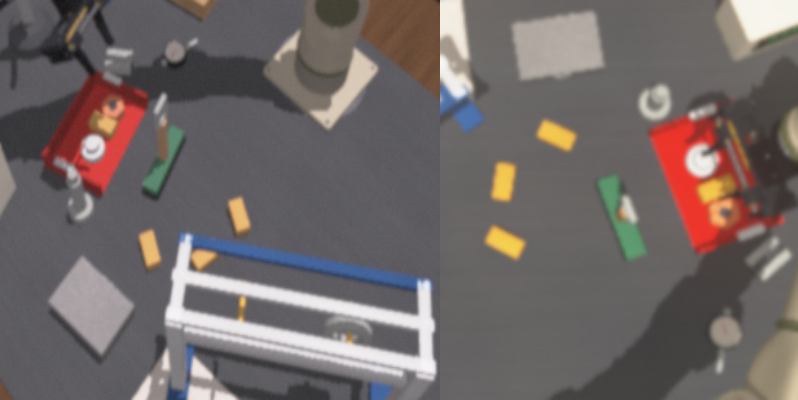

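The final view shows the hub, brass block and copper hex about 45 mm inside the bay. The squeegee stands upright outside it at (165,160) in the scene half, the ring gauge is on its hook, the look-alikes are in place, and the arm is clear. Handing in.

```bash
python3 -c "
from bench import order
print(order.close_job())"
```

```text
the job is handed in; nothing more can be done
None
```

The three rejects are about 45 mm inside the bay, the squeegee stands upright on the plate outside it, nothing else appears moved in the last pictures, and the job is handed in at about 19 s; the squeegee tilted about 9–13° in the grip early in the sweep, and I straightened it before going on.

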